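# Load the phone-board test station

### The job

Slide the test station's lock fully open, then slide every board carrier on the bench, front end first, under the clear hood into the lane whose plug has the colour of its fin, until it seats flat and fully home against the plug, without ramming it. When all are home, slide the lock fully shut behind them and then press the green start button all the way down; leave the other things on the bench where they are.

Things in the scene. Friction and masses are not known exactly. Their poses are not given: they have to be found in the camera images.
- station: fixed board-test station. Origin on the table under the middle of the clear hood's front lip; +x runs into the lanes, away from the robot. Four lanes along x at y = -117, -39, 39 and 117 mm; lane floor 12 mm above the table from x = -45 mm on. Lanes are 52 mm wide between dividers 26 mm thick, 20 mm high above the floor, with rounded front ends beginning at x = -40 mm
- hood (a point): middle of the top of the clear hood's front lip, 36 mm above the table. The hood roofs all lanes over the first 56 mm behind its lip; its underside is 32 mm above the table. Coloured plugs (top 48 mm above the table) stand at the lane ends behind the hood, then a grey housing 55 mm high from 110 to 170 mm behind the lip
- lock (a joint): the station's locking slide, m: 0 = fully shut (a steel pin 16 mm across, top 25 mm above the table, stands in the middle of each lane, centred 56 mm in front of the hood's lip); 0.039 = fully open (pins in line with the dividers). Opens along the station's +y, about 2 N of friction, end stops
- lock_grip (a point): grip point on the locking slide's upright black square handle (14 x 14 mm, from 9 to 63 mm above the table) at the station's -y end; the point is on its axis, 45 mm above the table, and moves with the slide
- start (a joint): travel of the green start button, m: 0 = up, 0.006 = fully pressed; springs back, about 5 N
- start_top (a point): centre of the top of the green round start button (32 mm across) on its black housing, pressed straight down
- carrier_red: board carrier with the red fin (may be absent): dark plate 110 x 46 x 8 mm with a green circuit board on it (13 mm high in all), 0.11 kg. Origin under the plate's middle; +x points to the front end (brass contacts), which enters the lane first. The upright red grip fin is centred at x = -40 mm: 18 mm long in x, 12 mm thick in y, 8 to 48 mm above the underside
- carrier_yellow: board carrier with the yellow fin (may be absent): dark plate 110 x 46 x 8 mm with a green circuit board on it (13 mm high in all), 0.11 kg. Origin under the plate's middle; +x points to the front end (brass contacts), which enters the lane first. The upright yellow grip fin is centred at x = -40 mm: 18 mm long in x, 12 mm thick in y, 8 to 48 mm above the underside
- carrier_blue: board carrier with the blue fin (may be absent): dark plate 110 x 46 x 8 mm with a green circuit board on it (13 mm high in all), 0.11 kg. Origin under the plate's middle; +x points to the front end (brass contacts), which enters the lane first. The upright blue grip fin is centred at x = -40 mm: 18 mm long in x, 12 mm thick in y, 8 to 48 mm above the underside
- carrier_white: board carrier with the white fin (may be absent): dark plate 110 x 46 x 8 mm with a green circuit board on it (13 mm high in all), 0.11 kg. Origin under the plate's middle; +x points to the front end (brass contacts), which enters the lane first. The upright white grip fin is centred at x = -40 mm: 18 mm long in x, 12 mm thick in y, 8 to 48 mm above the underside
- plug_red: fixed red plug block at the end of one lane, the stop for the carrier of its colour; 44 mm wide, 28 mm deep, 36 mm high. Origin at lane-floor height in the middle of the face that looks to the lane's mouth; axes as the station's. Its lane and its depth (68 to 78 mm behind the hood's lip) vary
- plug_yellow: fixed yellow plug block at the end of one lane, the stop for the carrier of its colour; 44 mm wide, 28 mm deep, 36 mm high. Origin at lane-floor height in the middle of the face that looks to the lane's mouth; axes as the station's. Its lane and its depth (68 to 78 mm behind the hood's lip) vary
- plug_blue: fixed blue plug block at the end of one lane, the stop for the carrier of its colour; 44 mm wide, 28 mm deep, 36 mm high. Origin at lane-floor height in the middle of the face that looks to the lane's mouth; axes as the station's. Its lane and its depth (68 to 78 mm behind the hood's lip) vary
- plug_white: fixed white plug block at the end of one lane, the stop for the carrier of its colour; 44 mm wide, 28 mm deep, 36 mm high. Origin at lane-floor height in the middle of the face that looks to the lane's mouth; axes as the station's. Its lane and its depth (68 to 78 mm behind the hood's lip) vary
- phone: bystander, leave it alone: customer's black phone lying flat, 150 x 72 x 9 mm
- flux_tin: bystander, leave it alone: small round flux tin, 44 mm across, 28 mm high
- driver: bystander, leave it alone: screwdriver with orange handle, 160 mm long
- bottle: bystander, leave it alone: solvent bottle with blue cap, 52 mm across, 110 mm high
- spool: bystander, leave it alone: solder spool, 56 mm across, 32 mm high
- battery: bystander, leave it alone: grey phone battery, 90 x 45 x 6 mm
- dish: bystander, leave it alone: small white screw dish, 64 mm across, 22 mm high
There are look-alikes about, which are no part of the job. What is shaped like the carrier_yellow but orange or purple is not meant.

How it is judged (in metres and radians):
On the way, in this order (a step that is already met when the one before it is completed fails the run):
1. the lock is slid fully open (value of joint lock above 0.034 m), for 0.2 s.
2. every carrier present is home against the plug of its colour (x of carrier_red in the frame of plug_red between -0.059 and -0.05 m and y of carrier_red in the frame of plug_red between -0.007 and 0.007 m and z of carrier_red in the frame of plug_red between -0.004 and 0.005 m and angle between each of carrier_red, carrier_yellow, carrier_blue, carrier_white's own z axis and vertical below 0.08 rad and angle between the x axis of carrier_red and the x axis of plug_red, either way round below 0.12 rad and x of carrier_yellow in the frame of plug_yellow between -0.059 and -0.05 m and y of carrier_yellow in the frame of plug_yellow between -0.007 and 0.007 m and z of carrier_yellow in the frame of plug_yellow between -0.004 and 0.005 m and angle between the x axis of carrier_yellow and the x axis of plug_yellow, either way round below 0.12 rad and x of carrier_blue in the frame of plug_blue between -0.059 and -0.05 m and y of carrier_blue in the frame of plug_blue between -0.007 and 0.007 m and z of carrier_blue in the frame of plug_blue between -0.004 and 0.005 m and angle between the x axis of carrier_blue and the x axis of plug_blue, either way round below 0.12 rad and x of carrier_white in the frame of plug_white between -0.059 and -0.05 m and y of carrier_white in the frame of plug_white between -0.007 and 0.007 m and z of carrier_white in the frame of plug_white between -0.004 and 0.005 m and angle between the x axis of carrier_white and the x axis of plug_white, either way round below 0.12 rad), for 0.2 s.
3. the lock is slid fully shut behind the carriers (all of step 2 and value of joint lock below 0.005 m), for 0.2 s.
4. the start button is pressed down (all of step 3 and value of joint start above 0.0045 m), for 0.05 s.
At the end, for the whole second after the job is handed in: Every carrier present lies flat in the lane of its own colour (within 7 mm sideways, 0.12 rad), its front end within 4 mm of the plug, at rest; the lock is within 5 mm of fully shut; the start button has been pressed (4.5 mm or more) with the lock shut and is up again (all of step 3 and value of joint start below 0.003 m and linear speed of each of carrier_red, carrier_yellow, carrier_blue, carrier_white below 0.02 m/s); the robot touches nothing.
It fails at once if a carrier is rammed against a plug with more than 45 N (contact force between any of carrier_red, carrier_yellow, carrier_blue, carrier_white and plug_red above 45 N or contact force between any of carrier_red, carrier_yellow, carrier_blue, carrier_white and plug_yellow above 45 N or contact force between any of carrier_red, carrier_yellow, carrier_blue, carrier_white and plug_blue above 45 N or contact force between any of carrier_red, carrier_yellow, carrier_blue, carrier_white and plug_white above 45 N).
It fails at once if a bystander is moved more than 40 mm (distance of any of phone, flux_tin, driver, bottle, spool, battery, dish from where it was at the start of the episode above 0.04 m).
Of carrier_red, carrier_yellow, carrier_blue, carrier_white only 3 to 4 are there at a start; the rules pass over those that are not, and their reading is None.
At some moment in a run one of carrier_red, carrier_yellow, carrier_blue, carrier_white may be knocked a few centimetres aside while the robot is not near it.
Once in a run the grip may slacken for a moment while it holds something.
It also fails if it takes over 210 s, if anything falls off the work surface, if the arm or the gripper's body presses on something with over 40 N, if the wrist force passes 120 N, or if a joint passes its speed limit or range.

### The arm

A 6-joint arm with a two-finger parallel gripper is mounted at the origin on the work surface. World frame = base frame: x ahead of the robot, y to its left, z up, the work surface at z = 0. Lengths are in m, angles in degrees, forces in N, time in s.
With the tool pointing down it reaches from about 0.4 to 0.825 m from the base axis. Payload 7 kg.
Tool frame: the origin (TCP) lies on the centre line of the jaws, within the pads' length; the fingertips stand 22 mm ahead of it and the grasp point (between the pads) lies 3 mm ahead of it (ctrl.finger_overhang is the distance from the TCP to the fingertips, in m); z points along the fingers, y is the line along which they close (so a half turn about z gives the same grasp; the last joint's range is limited). The gripper opens to 88 mm and grips with 3 to 60 N. Pads are 19 mm wide; open, the fingers measure 130 mm over their backs; the gripper's body (78 mm by 193 mm) begins 47 mm behind the grasp point.
Start: joints at [16.507, 20.546, 0.682, 0, -70.136, -16.507], TCP at [0.675, -0, 0.222] pointing down, gripper open.
Joint ranges: [-176.03, 176.03], [-82.01, 121.73], [-58.28, 71.71], [-173.87, 95.51], [-174.79, -0.11], [-173.66, 173.66]. Speed limits (degrees/s): [136.94, 136.94, 172.46, 180, 180, 180].

### API

Orientations are given as [roll, pitch, yaw] about the fixed x, y, z axes, in that order (R = Rz(yaw) Ry(pitch) Rx(roll)).
In Python, from plant import ctrl gives the robot as it stands. The module is installed in compiled form; this text tells all that it offers.
- The arm moves only by the shell command python3 -m creep 'ROWS'. ROWS is JSON, a list of rows, each an object with "grip": the closure, from 0 (fully open) to 1 (shut); "delta_pos": the shift along the tool's x, y, z scaled (see below), a list of three; "rotation": the turn, a rotation vector about the tool's x, y, z scaled (see below), a list of three. A call has 1 to 5 rows; each row is the pose to reach, as a shift and turn from the pose commanded when the call began, along the tool's axes at that moment; what a row does not reach only later rows make up. The controller multiplies each number of a shift by 10 cm and each number of a turn by pi/2 rad. A row lasts 1/10 s, in which the tool goes at most 50 mm and 8.59 degrees, less where a joint would pass 70% of its speed; a pose out of reach is approached as far as the arm can. A call with a number of a shift or a turn outside -1 to 1 is refused whole. A call with a gripper value outside its range is refused whole. The fingers move at their own pace and stop on an object; the grip force is fixed at half the most. Time passes only in rows, so rows that repeat a pose let the fingers close. It gives the time, the measured TCP pose, the force, the opening and the grip force at its end, in the units of the state.
- ctrl.get_obs(): the state, without advancing time (a new reading comes with each control period).
- ctrl.snapshot(name): name is "scene" or "side" or "wrist"; returns a dict with "color" (400x640x3 uint8, red, green, blue), "intrinsics" (3x3 intrinsics, pixels), "R" (3x3) and "t" (3): a world point X has camera coordinates R X + t. Camera axes: x right, y down, z forward; pixel columns grow to the right and rows downward; lengths in m; the calibration is good to about 2 mm. A picture is of the moment at which its call begins. There is no depth.
- ctrl.close_job(): hands the job in; it is judged then, once.
The state is a dict: "clock": time; "joint_pos": joint angles; "qvel": joint speeds; "tau": joint torques, N m; "tool_pos": TCP position; "orientation": TCP orientation; "force": force on the tool from outside, world axes, zero at the start; "moment": the same for the moment, N m; "opening": finger opening in m; "gripper_force": force on a finger pad.
Only numpy, scipy, OpenCV 4.12 (cv2) and the standard library are available. Lean on these libraries where they do the work, as an engineer would, in place of code of your own. Each camera call takes 0.05 s, during which the arm holds its last target. There are 200 camera calls.

## Working session

There is one attempt and no reset: what is moved stays moved. The work goes in short steps, Python scripts to look and compute and a shell command to move; the robot and the scene stay as the last step left them, time stands still between calls to the robot, and variables do not carry over. Pictures are saved under pics/ and viewed, at most 14 in all, crops included, and the job is handed in when it is done.

```bash
mkdir -p pics
python3 - <<'E'
from plant import ctrl
import cv2
o=ctrl.get_obs();print(o)
for n in("scene","side"):
    s=ctrl.snapshot(n);cv2.imwrite(f"pics/{n}0.png",s["color"][:,:,::-1]);print(n,s["intrinsics"],s["R"],s["t"])
E
```

```text
{'clock': 0.0, 'joint_pos': array([ 1.65041414e+01,  2.05922265e+01,  6.33770282e-01, -2.08060584e-02,
       -7.01365080e+01, -1.65067065e+01]), 'qvel': array([-0.0294116 ,  0.00646018, -0.01406446, -0.0354754 , -0.03745172,
       -0.0700235 ]), 'tau': array([-8.00930356e-04, -5.82726967e+01,  2.93058443e+01,  6.99745238e+00,
        6.93249181e-03, -2.06530804e-04]), 'tool_pos': array([ 6.74496082e-01, -5.76992517e-05,  2.21011587e-01]), 'orientation': array([ 1.79903392e+02, -8.23181824e-03, -9.00096439e+01]), 'force': array([ 0.30223306, -0.5396156 , -0.6225257 ]), 'moment': array([-0.01804335,  0.03007617, -0.01332162]), 'gripper_force': 0.0, 'opening': 0.08763497889698152}
scene [[381.37732184   0.         317.89425877]
 [  0.         381.37732184 202.09482281]
 [  0.           0.           1.        ]] [[-0.74946467  0.66184304  0.01632503]
 [ 0.50560426  0.58811204 -0.63125951]
 [-0.42739566 -0.46485269 -0.77539985]] [ 0.40136254 -0.22184708  1.30173665]
side [[362.59401063   0.         326.75532189]
 [  0.         362.59401063 203.02620849]
 [  0.           0.           1.        ]] [[ 0.76832059 -0.64004779  0.00472255]
 [-0.49477023 -0.59857624 -0.63000707]
 [ 0.40606144  0.48171082 -0.77657504]] [-0.39720595  0.27542326  0.94847864]
```

View pics/scene0.png

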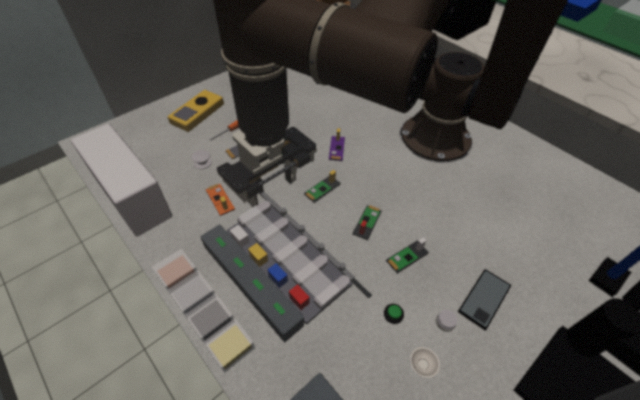

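View pics/side0.png

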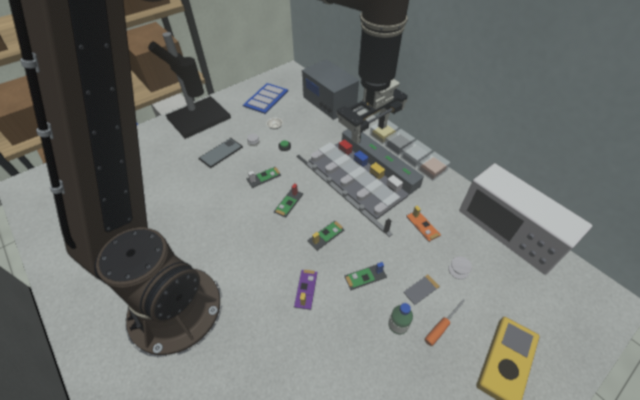

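Side view: carriers white (265,177), red (290,200), yellow (326,234) and blue (366,274) are all present. The look-alikes are orange (423,223) and purple (306,289). Plugs are red (346,146), blue (362,157), yellow (378,169) and white (395,182); the lock handle is at (387,226) and the button at (285,145).

```bash
cat > h.py <<'E'
import numpy as np,cv2
from plant import ctrl
def snap(n,f=None):
    s=ctrl.snapshot(n)
    if f: cv2.imwrite(f"pics/{f}.png",s["color"][:,:,::-1])
    return s
def ray(s,uv):
    d=s["R"].T@np.linalg.inv(s["intrinsics"])@np.array([uv[0],uv[1],1.]); return -s["R"].T@s["t"],d
def plane(s,uv,z):
    c,d=ray(s,uv); return c+d*(z-c[2])/d[2]
def tri(obs):
    A=np.zeros((3,3));b=np.zeros(3)
    for s,uv in obs:
        c,d=ray(s,uv);d/=np.linalg.norm(d);P=np.eye(3)-np.outer(d,d);A+=P;b+=P@c
    return np.linalg.solve(A,b)
def proj(s,X):
    p=s["R"]@np.asarray(X)+s["t"];p=s["intrinsics"]@p;return p[:2]/p[2]
RANGES={"red":[((0,140,90),(6,255,255)),((174,140,90),(179,255,255))],"yellow":[((19,120,110),(32,255,255))],
 "blue":[((105,120,80),(125,255,255))],"green":[((40,80,30),(85,255,255))],"orange":[((6,150,120),(16,255,255))]}
def mask(s,c):
    h=cv2.cvtColor(s["color"],cv2.COLOR_RGB2HSV);m=0
    for lo,hi in RANGES[c]: m=m|cv2.inRange(h,lo,hi)
    return m
def blobs(s,c,amin=8):
    n,l,st,ce=cv2.connectedComponentsWithStats(mask(s,c))
    return [(ce[i].round(1),int(st[i,4]),st[i,:4].tolist()) for i in range(1,n) if st[i,4]>=amin]
E
python3 - <<'E'
from h import *
np.set_printoptions(suppress=True,precision=4)
for n in("scene","side"):
    s=snap(n)
    for c in("red","yellow","blue","green"):
        print(n,c)
        for ce,a,_ in blobs(s,c): print("  ",ce,a,plane(s,ce,.04)[:2])
s=snap("side");big=cv2.resize(s["color"][110:320,230:450],None,fx=3.4,fy=2.8,interpolation=cv2.INTER_CUBIC)
big=cv2.resize(s["color"][120:305,235:450],None,fx=3.2,fy=3.2,interpolation=cv2.INTER_CUBIC)
cv2.imwrite("pics/sidecrop.png",big[:,:,::-1])
w=snap("wrist","wrist0");print(w["intrinsics"],w["R"],w["t"])
E
```

```text
scene red
   [363.3 223.4] 20 [0.4725 0.1106]
   [298.7 294.3] 205 [0.7324 0.1546]
scene yellow
   [197.2 106.3] 531 [ 0.5497 -0.6174]
   [338.1 130.1] 8 [ 0.2631 -0.209 ]
   [332.4 172.2] 12 [ 0.4072 -0.0811]
   [222.1 199. ] 17 [ 0.7109 -0.2057]
   [257.2 251.4] 168 [ 0.737 -0.003]
   [393.6 263.8] 10 [0.5041 0.2457]
scene blue
   [582.1   2.4] 149 [-1.3295 -0.1265]
   [276.8 272.2] 184 [0.7356 0.0756]
scene green
   [502.6   0.9] 27 [-1.0325 -0.3909]
   [608.1  27.5] 2259 [-1.1643  0.0699]
   [319.8 189.6] 164 [ 0.4812 -0.0543]
   [368.9 217.2] 161 [0.4461 0.106 ]
   [220.3 241.6] 45 [ 0.7909 -0.0883]
   [404.7 257.9] 282 [0.4704 0.2527]
   [238.3 262.2] 54 [ 0.7901 -0.0081]
   [257.6 284.1] 62 [0.7891 0.071 ]
   [278.8 308.2] 72 [0.7881 0.1512]
   [394.1 311.5] 172 [0.5964 0.3285]
side red
   [345.5 144.3] 49 [0.7364 0.1592]
side yellow
   [377.3 167.9] 79 [0.7407 0.0032]
   [417.1 208.2] 8 [ 0.7127 -0.1975]
   [315.6 234.5] 11 [ 0.4123 -0.0749]
   [302.6 296.4] 19 [ 0.2675 -0.2025]
   [506.9 367.3] 1966 [ 0.5201 -0.6347]
side blue
   [268.2 102.2] 118 [0.6639 0.542 ]
   [361.  155.6] 80 [0.7392 0.0816]
   [379.9 264.7] 16 [ 0.4854 -0.2638]
   [405. 308.] 63 [ 0.4465 -0.3912]
side green
   [284.2 143.4] 36 [0.5706 0.302 ]
   [372.7 146.3] 15 [0.8039 0.0899]
   [388.7 158. ] 18 [0.8048 0.0121]
   [265.9 174.9] 96 [0.4339 0.2145]
   [406.3 170.9] 17 [ 0.8056 -0.0685]
   [286.7 204.2] 129 [0.414  0.0698]
   [328.8 232.2] 151 [ 0.4469 -0.0931]
   [361.3 277.5] 214 [ 0.42   -0.2595]
[[342.8055   0.     319.403 ]
 [  0.     342.8055 200.8893]
 [  0.       0.       1.    ]] [[-1.      0.0005  0.0011]
 [ 0.0008  0.9685  0.2491]
 [-0.0009  0.2491 -0.9685]] [ 0.6741 -0.0303  0.3885]
```

View pics/sidecrop.png

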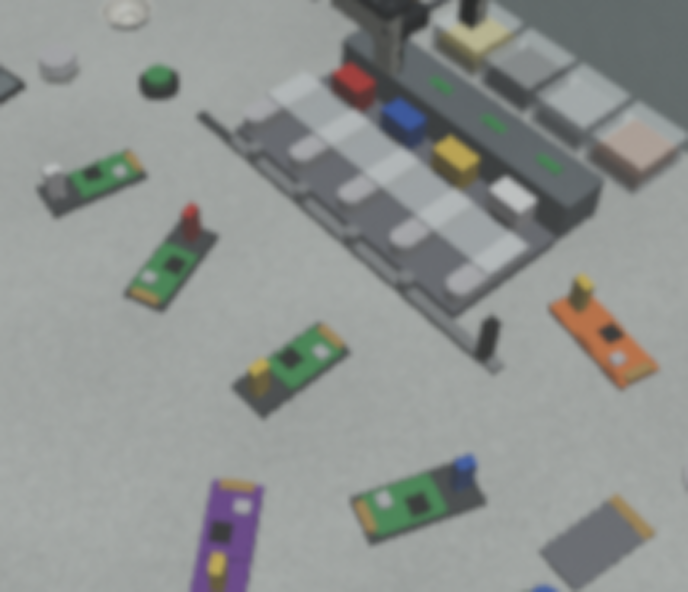

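View pics/wrist0.png

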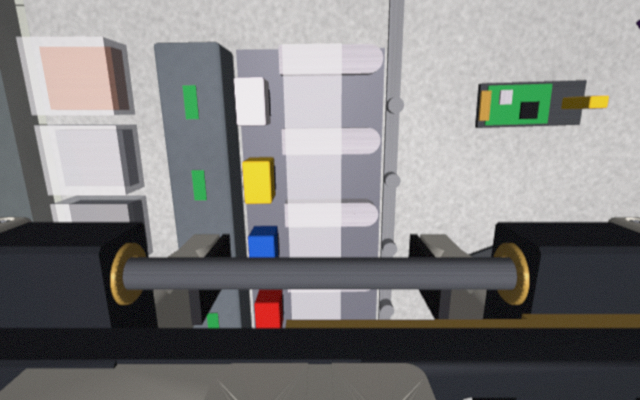

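Side crop: each job carrier is green-boarded with its fin red (190,222), yellow (260,377), blue (465,470) or white (55,180). The orange (600,330) and purple (230,540) ones have yellow fins but are the named look-alikes. Wrist view: lanes run along the world x axis, plug order white, yellow, blue, red with growing y. Next I move for a closer view of the handle.

```bash
python3 -m creep '[{"grip":0,"delta_pos":[0.6,0.75,-0.5],"rotation":[0,0,0]},{"grip":0,"delta_pos":[0.6,0.75,-0.5],"rotation":[0,0,0]},{"grip":0,"delta_pos":[0.6,0.75,-0.5],"rotation":[0,0,0]},{"grip":0,"delta_pos":[0.6,0.75,-0.5],"rotation":[0,0,0]}]'
python3 - <<'E'
from h import *
np.set_printoptions(suppress=True,precision=4)
s=snap("wrist","wrist1");print(s["R"],s["t"],ctrl.get_obs()["tool_pos"],ctrl.get_obs()["orientation"])
for c in("yellow","red","blue","green"):
    print(c)
    for ce,a,bb in blobs(s,c,60): print("  ",ce,a,bb,plane(s,ce,.048)[:2])
E
```

```text
clock: 0.7
tool_pos: [0.5997, -0.0608, 0.2739]
orientation: [-179.8, 0.0, -90.1]
force: [0.5, -0.1, -0.0]
opening: 0.0875
gripper_force: 0.0
[[-1.      0.0016 -0.003 ]
 [ 0.0008  0.9683  0.2499]
 [ 0.0033  0.2499 -0.9683]] [0.6002 0.0153 0.4518] [ 0.6    -0.0601  0.2726] [-179.9119    0.0361  -90.0407]
yellow
   [497.4  13.2] 231 [489, 0, 18, 28] [ 0.4179 -0.2265]
   [634.8  38.8] 128 [629, 30, 11, 18] [ 0.2724 -0.2021]
   [214.   42.7] 223 [208, 33, 14, 20] [ 0.7097 -0.1993]
   [542.6  99.6] 183 [534, 89, 19, 22] [ 0.3582 -0.1417]
   [399.5 156.7] 193 [396, 145, 8, 25] [ 0.5095 -0.0801]
   [485.3 158. ] 182 [478, 152, 17, 13] [ 0.4126 -0.0785]
   [204.6 218.3] 766 [192, 200, 27, 35] [ 0.7359 -0.0075]
   [115.2 277.6] 294 [110, 248, 14, 56] [0.8536 0.0694]
   [523.3 277.2] 307 [515, 248, 15, 56] [0.3481 0.0689]
red
   [414.1 301. ] 278 [405, 290, 20, 23] [0.4808 0.1018]
   [219.4 319. ] 384 [206, 309, 27, 20] [0.7285 0.1276]
blue
green
   [466.9  11. ] 1117 [435, 0, 64, 32] [ 0.4492 -0.2286]
   [429.2 155.5] 1446 [401, 139, 56, 35] [ 0.4761 -0.0814]
   [146.3 160. ] 308 [139, 147, 15, 27] [ 0.7962 -0.0768]
   [155.5 226.3] 279 [149, 214, 14, 26] [0.7954 0.0024]
```

View pics/wrist1.png

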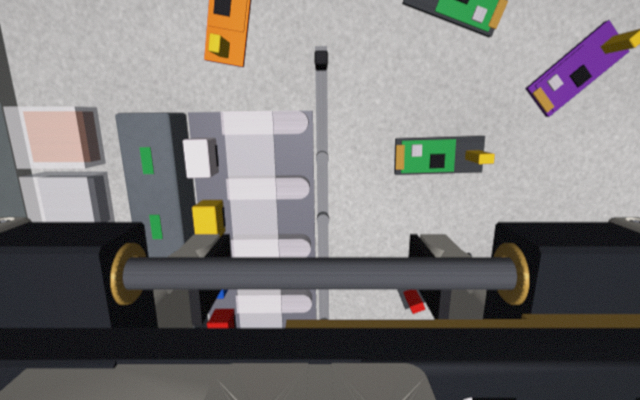

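Wrist view: handle top at (321,57), divider tips at column 308, hood lip at column 275, white plug at (199,158), yellow plug at (205,218), yellow carrier fin at (484,157) with its brass front at (400,157).

Run:
```python
from h import *
np.set_printoptions(suppress=True,precision=4)
s=snap("wrist");g=cv2.cvtColor(s["color"],cv2.COLOR_RGB2GRAY)
sub=g[40:80,305:340];print(sub[::2,::2])
m=(sub<45);ys,xs=np.nonzero(m);print("dark",xs.min()+305,xs.max()+305,ys.min()+40,ys.max()+40)
print("handle top",plane(s,(321,53.5),.063))
for r in(158,218):print(r,g[r,180:330].tolist())
for r in (123,188):print(r,g[r,260:330].tolist())
for c in(298,250):print(c,g[100:220,c].tolist())
```

```text
[[190 182 183 183 193 191 190 191 190 191 193 192 192 188 190 190 194 190]
 [190 182 185 187 190 193 190 187 189 194 191 187 189 185 185 189 197 190]
 [191 183 185 187 190 181 181 178 178 184 179 180 184 183 183 190 190 185]
 [190 181 187 188 187 155 144 141 142 142 142 176 189 185 182 190 188 185]
 [193 192 193 191 185 149 132 136 135 132 128 176 194 185 185 186 185 186]
 [196 199 194 186 181  89  55  52  56  48  51 125 193 188 187 182 182 181]
 [189 193 185 183 176  52  44  47  46  45  42  87 182 188 187 188 187 183]
 [180 177 180 184 173  53  43  43  45  49  46  81 181 185 185 192 191 183]
 [187 184 182 184 172  51  45  45  46  46  43  84 184 183 180 195 197 188]
 [190 188 184 186 170  50  45  44  46  42  42  81 185 189 188 194 195 193]
 [185 189 185 186 171  60  44  44  46  44  40  81 181 189 192 195 198 193]
 [188 187 188 184 180  67  36  35  33  36  32  78 177 185 191 189 190 195]
 [190 188 188 182 187  82  10  17  21  11   8  97 187 189 187 184 184 191]
 [191 183 184 180 187  92   7   9  11   7   8 112 191 190 188 184 189 192]
 [190 180 183 182 185 112  17   7  21  18  32 139 
[... 3152 characters left out ...]
 126, 127, 128, 127, 130, 131, 124, 128, 129, 127, 127, 127, 127, 127, 127, 126, 128, 127, 127]
250 [189, 191, 189, 187, 188, 187, 190, 190, 188, 190, 204, 216, 218, 216, 217, 219, 218, 220, 219, 219, 218, 220, 220, 219, 219, 219, 220, 220, 220, 220, 220, 219, 218, 213, 204, 197, 199, 197, 200, 198, 198, 198, 199, 195, 199, 198, 199, 197, 198, 198, 199, 198, 198, 198, 197, 199, 198, 201, 198, 198, 197, 198, 196, 197, 197, 197, 198, 196, 198, 197, 197, 197, 198, 194, 196, 194, 190, 197, 209, 218, 218, 218, 219, 220, 220, 219, 219, 219, 220, 219, 221, 220, 221, 220, 220, 220, 220, 220, 220, 204, 199, 193, 196, 196, 196, 198, 194, 198, 195, 196, 198, 197, 198, 194, 196, 198, 196, 195, 196, 198]
```

Run:
```python
from h import *
np.set_printoptions(suppress=True,precision=4)
s=snap("wrist")
for n,u,v,z in [("handle",321.4,56.3,.063),("div1 tip",307.3,122,.032),("div2 tip",308.8,188,.032),("div2 lo",298,177,.032),("div2 hi",298,198.5,.032),("div1 lo",298,110,.032),("div1 hi",298,132.5,.032),("lip1",272.5,123,.036),("lip2",275,188,.036),("lipy",273.5,158,.034),("white face",208,158,.048),("yel face",215,218,.048),("pin",322,156.5,.025),("slideL",316,123,.009),("slideR",327.5,123,.009)]:
    print(n,plane(s,(u,v),z)[:2])
m=mask(s,"yellow")[190:240,185:225];ys,xs=np.nonzero(m);print(ys.min()+190,ys.max()+190)
```

```text
handle [ 0.5976 -0.1823]
div1 tip [ 0.6134 -0.1171]
div2 tip [ 0.6124 -0.0401]
div2 lo [ 0.6251 -0.0535]
div2 hi [ 0.6255 -0.0272]
div1 lo [ 0.6238 -0.1304]
div1 hi [ 0.6242 -0.1054]
lip1 [ 0.6526 -0.1161]
lip2 [ 0.6523 -0.041 ]
lipy [ 0.6531 -0.0763]
white face [ 0.7249 -0.0782]
yel face [ 0.7224 -0.0076]
pin [ 0.5966 -0.0769]
slideL [ 0.6037 -0.1153]
slideR [ 0.5899 -0.1153]
200 234
```

```bash
python3 -m creep '[{"grip":0,"delta_pos":[1,0.02,1],"rotation":[0,0,0]},{"grip":0,"delta_pos":[1,0.02,1],"rotation":[0,0,0]},{"grip":0,"delta_pos":[1,0.02,1],"rotation":[0,0,0]},{"grip":0,"delta_pos":[1,0.02,1],"rotation":[0,0,0]},{"grip":0,"delta_pos":[1,0.02,1],"rotation":[0,0,0]}]'
python3 -m creep '[{"grip":0,"delta_pos":[0.22,0,0.6],"rotation":[0,0,0]},{"grip":0,"delta_pos":[0.22,0,0.6],"rotation":[0,0,0]},{"grip":0,"delta_pos":[0.22,0,0.6],"rotation":[0,0,0]}]'
python3 -m creep '[{"grip":0,"delta_pos":[0,0,0.3],"rotation":[0,0,0]},{"grip":0,"delta_pos":[0,0,0.55],"rotation":[0,0,0]},{"grip":0,"delta_pos":[0,0,0.55],"rotation":[0,0,0]},{"grip":1,"delta_pos":[0,0,0.55],"rotation":[0,0,0]},{"grip":1,"delta_pos":[0,0,0.55],"rotation":[0,0,0]}]'
python3 -m creep '[{"grip":1,"delta_pos":[0,0,0],"rotation":[0,0,0]},{"grip":1,"delta_pos":[0,0,0],"rotation":[0,0,0]},{"grip":1,"delta_pos":[0,0,0],"rotation":[0,0,0]}]'
```

```text
clock: 1.35
tool_pos: [0.5979, -0.1602, 0.1699]
orientation: [179.8, -0.0, -90.0]
force: [0.4, 0.5, 1.3]
opening: 0.0877
gripper_force: 0.0
clock: 1.65
tool_pos: [0.5973, -0.1815, 0.1103]
orientation: [179.8, 0.0, -90.0]
force: [0.1, -0.1, 0.2]
opening: 0.0875
gripper_force: 0.0
clock: 2.15
tool_pos: [0.5998, -0.1817, 0.0595]
orientation: [-179.8, -0.0, -89.9]
force: [1.0, -0.7, 0.1]
opening: 0.0769
gripper_force: 0.0
clock: 2.45
tool_pos: [0.5983, -0.1821, 0.0577]
orientation: [-179.9, -0.0, -90.0]
force: [-0.3, 0.0, 0.2]
opening: 0.0533
gripper_force: 0.0
```

```bash
python3 -m creep '[{"grip":1,"delta_pos":[0,0,0],"rotation":[0,0,0]},{"grip":1,"delta_pos":[0,0,0],"rotation":[0,0,0]},{"grip":1,"delta_pos":[0,0,0],"rotation":[0,0,0]},{"grip":1,"delta_pos":[0,0,0],"rotation":[0,0,0]},{"grip":1,"delta_pos":[0,0,0],"rotation":[0,0,0]}]'
python3 -m creep '[{"grip":1,"delta_pos":[0,0,0],"rotation":[0,0,0]},{"grip":1,"delta_pos":[0,0,0],"rotation":[0,0,0]}]'
```

```text
clock: 2.95
tool_pos: [0.5987, -0.182, 0.0571]
orientation: [-179.9, -0.0, -90.0]
force: [8.8, -0.9, -4.1]
opening: 0.0136
gripper_force: 12.5
clock: 3.15
tool_pos: [0.5987, -0.182, 0.057]
orientation: [-179.9, -0.0, -90.0]
force: [3.7, -0.6, -2.5]
opening: 0.0112
gripper_force: 30.0
```

```bash
python3 -m creep '[{"grip":1,"delta_pos":[-0.1,0,0],"rotation":[0,0,0]},{"grip":1,"delta_pos":[-0.2,0,0],"rotation":[0,0,0]},{"grip":1,"delta_pos":[-0.3,0,0],"rotation":[0,0,0]},{"grip":1,"delta_pos":[-0.37,0,0],"rotation":[0,0,0]},{"grip":1,"delta_pos":[-0.39,0,0],"rotation":[0,0,0]}]'
python3 -m creep '[{"grip":1,"delta_pos":[-0.01,0,0],"rotation":[0,0,0]},{"grip":1,"delta_pos":[-0.01,0,0],"rotation":[0,0,0]},{"grip":1,"delta_pos":[-0.01,0,0],"rotation":[0,0,0]}]'
```

```text
clock: 3.65
tool_pos: [0.5982, -0.1461, 0.0572]
orientation: [180.0, -0.3, -89.9]
force: [7.0, -31.6, -10.3]
opening: 0.0111
gripper_force: 30.0
clock: 3.95
tool_pos: [0.5982, -0.1462, 0.0572]
orientation: [180.0, -0.3, -90.0]
force: [7.3, -27.5, -8.8]
opening: 0.0112
gripper_force: 30.0
```

```bash
python3 -m creep '[{"grip":0.6,"delta_pos":[0.03,0,0],"rotation":[0,0,0]},{"grip":0.6,"delta_pos":[0.03,0,0],"rotation":[0,0,0]},{"grip":0.6,"delta_pos":[0.03,0,0],"rotation":[0,0,0]},{"grip":0.6,"delta_pos":[0.03,0,0],"rotation":[0,0,0]}]'
python3 -m creep '[{"grip":0.6,"delta_pos":[0.03,0,-0.4],"rotation":[0,0,0]},{"grip":0,"delta_pos":[0.03,0.3,-0.8],"rotation":[0,0,0]},{"grip":0,"delta_pos":[-0.2,0.6,-1],"rotation":[0,0,0]},{"grip":0,"delta_pos":[-0.4,0.8,-1],"rotation":[0,0,0]},{"grip":0,"delta_pos":[-0.4,0.8,-1],"rotation":[0,0,0]}]'
python3 -m creep '[{"grip":0,"delta_pos":[0,0,-1],"rotation":[0,0,0]},{"grip":0,"delta_pos":[0,0,-1],"rotation":[0,0,0]},{"grip":0,"delta_pos":[0,0,-1],"rotation":[0,0,0]},{"grip":0,"delta_pos":[0,0,-1],"rotation":[0,0,0]}]'
python3 - <<'E'
from h import *
np.set_printoptions(suppress=True,precision=4)
s=snap("wrist","wrist2")
g=cv2.cvtColor(s["color"],cv2.COLOR_RGB2GRAY)
p=proj(s,(.597,-.145,.063));print("expect handle px",p)
u,v=p.round().astype(int);sub=g[v-25:v+30,u-25:u+25];ys,xs=np.nonzero(sub<58);print(xs.min()+u-25,xs.max()+u-25,ys.min()+v-25,ys.max()+v-25)
print(ctrl.get_obs()["tool_pos"],ctrl.get_obs()["orientation"])
E
```

```text
clock: 4.35
tool_pos: [0.5975, -0.1443, 0.057]
orientation: [180.0, 0.0, -90.0]
force: [0.2, -0.0, -0.4]
opening: 0.0336
gripper_force: 0.0
clock: 4.85
tool_pos: [0.5158, -0.1031, 0.1584]
orientation: [-179.9, 0.1, -89.9]
force: [0.7, -0.6, -0.5]
opening: 0.0616
gripper_force: 0.0
clock: 5.25
tool_pos: [0.5187, -0.1046, 0.2583]
orientation: [-179.8, 0.0, -90.0]
force: [-0.2, -0.5, -1.1]
opening: 0.087
gripper_force: 0.0
expect handle px [243.264  139.9482]
238 258 128 141
[ 0.5178 -0.1046  0.2568] [179.9953   0.0334 -89.9821]
```

View pics/wrist2.png

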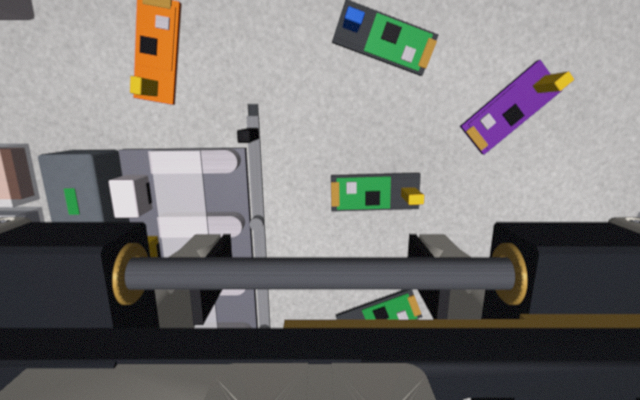

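Handle now at about (248,134), and the pin at (257,222) looks in line with the divider at row 224. I'll check this numerically.

Run:
```python
from h import *
np.set_printoptions(suppress=True,precision=4)
s=snap("wrist");g=cv2.cvtColor(s["color"],cv2.COLOR_RGB2GRAY)
print(g[120:146:1,242:262:3].T)
c=s["color"][95:245,215:290];cv2.imwrite("pics/lock.png",cv2.resize(c,None,fx=5,fy=4,interpolation=cv2.INTER_CUBIC)[:,:,::-1])
print("handle",plane(s,(248,134.5),.063),"d2 lo/hi",plane(s,(230,213.5),.032),plane(s,(230,236),.032))
print("d2 col",g[205:245,230])
```

```text
[[184 186 186 186 188 188 193 182 145  82  34  34  37  37  38  41  39  41
   38  34  36  31  59 123 172 187]
 [151 150 152 152 157 156 156 137  91  37  18  37  38  39  37  42  39  34
   40  39  33  30  58 118 160 178]
 [141 142 140 140 138 141 135 106  62  19  11   3  13   8  16  13  17  14
   19  12  10  31  70 116 136 140]
 [140 141 141 138 141 141 136 112  63  22   1   6   4  13  13   8   3  10
    6   8  32  82 122 141 142 140]
 [138 142 139 143 138 141 136 107  61  24  12  11  14   1  12   3  13   3
   16  45  97 127 139 137 141 138]
 [131 128 126 123 123 119 118 119 111 101  92  89  85  83  83  76  72  69
   79 103 118 125 127 128 126 129]
 [189 185 184 185 187 187 189 188 191 192 194 195 192 196 194 192 189 187
  188 189 188 187 187 186 185 186]]
handle [ 0.5901 -0.1508  0.063 ] d2 lo/hi [ 0.6224 -0.0576  0.032 ] [ 0.6242 -0.0295  0.032 ]
d2 col [123 121 123 122 123 123 122 111 104 104 104 123 164 185 188 193 195 195
 196 194 191 192 197 197 195 198 200 198 174 146 130 118 100  78  69  68
  66  62  59  54]
```

View pics/lock.png

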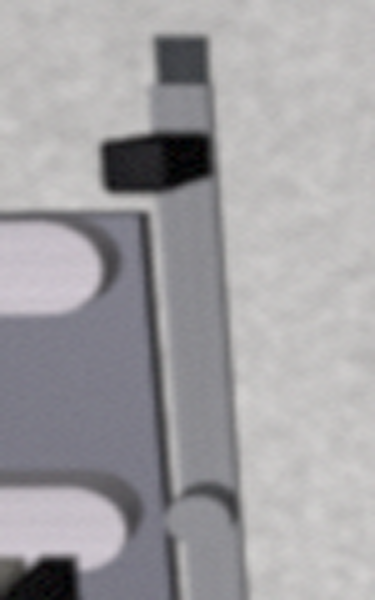

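The lock hit its stop at 31 N after 36 mm and the pins line up with the dividers, so it is open. Next, the carrier poses.

```bash
cat >> h.py <<'E'
def carrier(s,fc,near,win=.09):
    """board direction and fin-top centre (world) of carrier with fin colour fc near world xy"""
    def sel(m,z,amin):
        n,l,st,ce=cv2.connectedComponentsWithStats(m);best=None
        for i in range(1,n):
            if st[i,4]<amin: continue
            p=plane(s,ce[i],z)[:2];d=np.hypot(*(p-near))
            if d<win and (best is None or st[i,4]>best[0]): best=(st[i,4],i,p)
        return None if best is None else (l==best[1]).astype(np.uint8)
    b=sel(mask(s,"green"),.013,60)
    if b is None: return None
    cs,_=cv2.findContours(b,cv2.RETR_EXTERNAL,cv2.CHAIN_APPROX_NONE)
    pts=np.array([plane(s,p[0],.013)[:2] for p in max(cs,key=len)],np.float32)
    (c,sz,a)=cv2.minAreaRect(pts); bx=cv2.boxPoints((c,sz,a))
    e=max((bx[1]-bx[0],bx[2]-bx[1]),key=np.linalg.norm);c=np.array(c)
    if fc=="white":
        h=cv2.cvtColor(s["color"],cv2.COLOR_RGB2HSV);m=cv2.inRange(h,(0,0,205),(179,40,255))
    else: m=mask(s,fc)
    V=s["color"].max(2); f=sel(m,.048,8)
    if f is None: return c,sz,np.degrees(np.arctan2(e[1],e[0])),None
    v=np.percentile(V[f>0],85);t=(f>0)&(V>.85*v);ys,xs=np.nonzero(t)
    fin=plane(s,(xs.mean(),ys.mean()),.048)[:2]
    if e@(c-fin)<0:e=-e
    return c,sz,np.degrees(np.arctan2(e[1],e[0])),fin,len(xs),(xs.min(),xs.max(),ys.min(),ys.max())
E
python3 - <<'E'
from h import *
np.set_printoptions(suppress=True,precision=4)
N={"yellow":(.44,-.08),"blue":(.44,-.26),"red":(.455,.105),"white":(.45,.24)}
for n in("wrist","side","scene"):
    s=snap(n)
    for k in N:print(n,k,carrier(s,k,np.array(N[k])))
E
```

```text
wrist yellow (array([ 0.4658, -0.0774]), (0.06619248539209366, 0.04109777882695198), np.float32(0.59230274), array([ 0.4112, -0.0783]), 133, (np.int64(407), np.int64(421), np.int64(196), np.int64(204)))
wrist blue (array([ 0.4337, -0.2471]), (0.041160374879837036, 0.06651514023542404), np.float32(160.9767), array([ 0.4848, -0.2655]), 183, (np.int64(343), np.int64(361), np.int64(7), np.int64(22)))
wrist red (array([0.4262, 0.0877]), (0.06639288365840912, 0.040861740708351135), np.float32(21.340536), None)
wrist white None
side yellow (array([ 0.4617, -0.078 ]), (0.06297822296619415, 0.03750414028763771), np.float32(3.824023), array([ 0.4089, -0.079 ]), 10, (np.int64(314), np.int64(317), np.int64(233), np.int64(236)))
side blue (array([ 0.4308, -0.2489]), (0.037930041551589966, 0.06331861019134521), np.float32(160.64949), array([ 0.4821, -0.2661]), 14, (np.int64(378), np.int64(382), np.int64(263), np.int64(266)))
side red (array([0.4245, 0.0902]), (0.06221760809421539, 0.037519507110118866), np.float32(22.562222), None)
side white (array([0.4498, 0.2381]), (0.03603966906666756, 0.06333673000335693), np.float32(-6.146327), None)
scene yellow (array([ 0.4663, -0.0733]), (0.0631261020898819, 0.03897397965192795), np.float32(2.4106436), array([ 0.4117, -0.0766]), 9, (np.int64(331), np.int64(334), np.int64(171), np.int64(173)))
scene blue (array([ 0.4377, -0.2437]), (0.03706912696361542, 0.06388074159622192), np.float32(-17.127464), None)
scene red (array([0.4289, 0.0937]), (0.0652044489979744, 0.03813079744577408), np.float32(-157.81517), array([0.4761, 0.1134]), 12, (np.int64(362), np.int64(365), np.int64(221), np.int64(225)))
scene white (array([0.4566, 0.2437]), (0.040472522377967834, 0.06667622923851013), np.float32(-7.16105), None)
```

```bash
python3 -m creep '[{"grip":0,"delta_pos":[-0.26,1,0.8],"rotation":[0,0,-0.47]},{"grip":0,"delta_pos":[-0.26,1,0.8],"rotation":[0,0,-0.47]},{"grip":0,"delta_pos":[-0.26,1,0.8],"rotation":[0,0,-0.47]},{"grip":0,"delta_pos":[-0.26,1,0.8],"rotation":[0,0,-0.47]},{"grip":0,"delta_pos":[-0.26,1,0.8],"rotation":[0,0,-0.47]}]'
python3 -m creep '[{"grip":0,"delta_pos":[0,0,0],"rotation":[0,0,-0.47]},{"grip":0,"delta_pos":[0,0,0],"rotation":[0,0,-0.47]},{"grip":0,"delta_pos":[0,0,0],"rotation":[0,0,-0.47]},{"grip":0,"delta_pos":[0,0,0],"rotation":[0,0,-0.47]},{"grip":0,"delta_pos":[0,0,0],"rotation":[0,0,-0.47]}]'
python3 -m creep '[{"grip":0.3,"delta_pos":[0,0,0],"rotation":[0,0,-0.06]},{"grip":0.3,"delta_pos":[0,0,0],"rotation":[0,0,-0.06]},{"grip":0.3,"delta_pos":[0,0,0],"rotation":[0,0,-0.06]}]'
python3 - <<'E'
from h import *
np.set_printoptions(suppress=True,precision=4)
s=snap("wrist","w3");print(carrier(s,"yellow",np.array((.44,-.08))));o=ctrl.get_obs();print(o["tool_pos"],o["orientation"],o["joint_pos"])
E
```

```text
clock: 6.0
tool_pos: [0.4166, -0.0791, 0.176]
orientation: [179.9, 0.0, -47.3]
force: [1.2, 1.1, 0.2]
opening: 0.0878
gripper_force: 0.0
clock: 6.5
tool_pos: [0.4176, -0.0792, 0.1763]
orientation: [180.0, 0.1, -5.1]
force: [-0.4, -0.2, -0.1]
opening: 0.0874
gripper_force: 0.0
clock: 6.8
tool_pos: [0.4177, -0.0791, 0.1765]
orientation: [180.0, 0.1, -0.2]
force: [0.6, -1.1, -0.3]
opening: 0.0695
gripper_force: 0.0
(array([ 0.4656, -0.0763]), (0.06647583097219467, 0.04076018184423447), np.float32(-178.2221), array([ 0.4983, -0.0756]), 312, (np.int64(298), np.int64(329), np.int64(89), np.int64(99)))
[ 0.4178 -0.0791  0.1766] [179.9881   0.0457  -0.1573] [ 16.0933  -1.5506 -32.8616  -0.0017 -58.7362  73.7502]
```

```bash
python3 -m creep '[{"grip":0.6,"delta_pos":[-0.07,-0.01,0.4],"rotation":[0,0,-0.01]},{"grip":0.6,"delta_pos":[-0.07,-0.01,0.8],"rotation":[0,0,-0.01]},{"grip":0.6,"delta_pos":[-0.07,-0.01,1],"rotation":[0,0,-0.01]},{"grip":0.6,"delta_pos":[-0.07,-0.01,1],"rotation":[0,0,-0.01]},{"grip":0.6,"delta_pos":[-0.07,-0.01,1],"rotation":[0,0,-0.01]}]'
python3 -m creep '[{"grip":0.6,"delta_pos":[0,0,0.29],"rotation":[0,0,0]},{"grip":0.6,"delta_pos":[0,0,0.29],"rotation":[0,0,0]},{"grip":1,"delta_pos":[0,0,0.29],"rotation":[0,0,0]},{"grip":1,"delta_pos":[0,0,0.29],"rotation":[0,0,0]},{"grip":1,"delta_pos":[0,0,0.29],"rotation":[0,0,0]}]'
python3 -m creep '[{"grip":1,"delta_pos":[0,0,0],"rotation":[0,0,0]},{"grip":1,"delta_pos":[0,0,0],"rotation":[0,0,0]},{"grip":1,"delta_pos":[0,0,0],"rotation":[0,0,0]}]'
python3 - <<'E'
from h import *
o=ctrl.get_obs();print(o["tool_pos"],o["orientation"],o["opening"],o["gripper_force"])
E
```

```text
clock: 7.35
tool_pos: [0.4113, -0.0781, 0.0773]
orientation: [180.0, 0.0, 0.9]
force: [-0.1, -0.5, 0.5]
opening: 0.0359
gripper_force: 0.0
clock: 7.85
tool_pos: [0.4119, -0.0778, 0.0492]
orientation: [-180.0, -0.1, 0.9]
force: [0.1, 0.1, 0.3]
opening: 0.0165
gripper_force: 0.0
clock: 8.15
tool_pos: [0.4111, -0.078, 0.0482]
orientation: [-180.0, -0.0, 0.9]
force: [0.3, 0.3, -0.2]
opening: 0.0001
gripper_force: 0.0
[ 0.41108405 -0.07800238  0.04818054] [-1.79996221e+02 -2.03263783e-02  9.01009130e-01] 0.00010912739514793801 0.0
```

Run:
```python
from h import *
s=snap("side");t=snap("wrist","w4");a=cv2.resize(s["color"][170:300,230:400],(530,400),interpolation=cv2.INTER_CUBIC)
cv2.imwrite("pics/s4.png",np.vstack([a[:,:,::-1],cv2.resize(t["color"],(530,200))[:,:,::-1]])[:600])
```

```text
(no output)
```

View pics/s4.png

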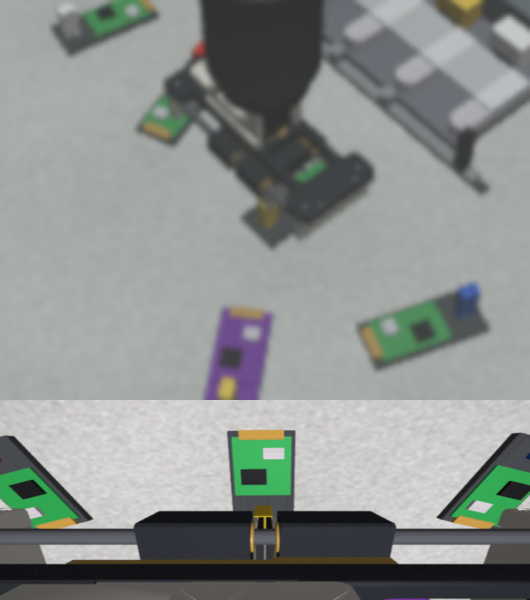

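```bash
python3 - <<'E'
from h import *
t=cv2.imread("pics/w4.png");cv2.imwrite("pics/w4c.png",cv2.resize(t[190:340,240:400],None,fx=4,fy=4,interpolation=cv2.INTER_CUBIC))
E
python3 -m creep '[{"grip":1,"delta_pos":[0,0,0],"rotation":[0,0,0]},{"grip":1,"delta_pos":[0,0,0],"rotation":[0,0,0]}]'
```

```text
clock: 8.45
tool_pos: [0.4109, -0.078, 0.0479]
orientation: [180.0, 0.0, 0.9]
force: [-1.1, 0.0, 0.4]
opening: 0.0005
gripper_force: 0.0
```

View pics/w4c.png

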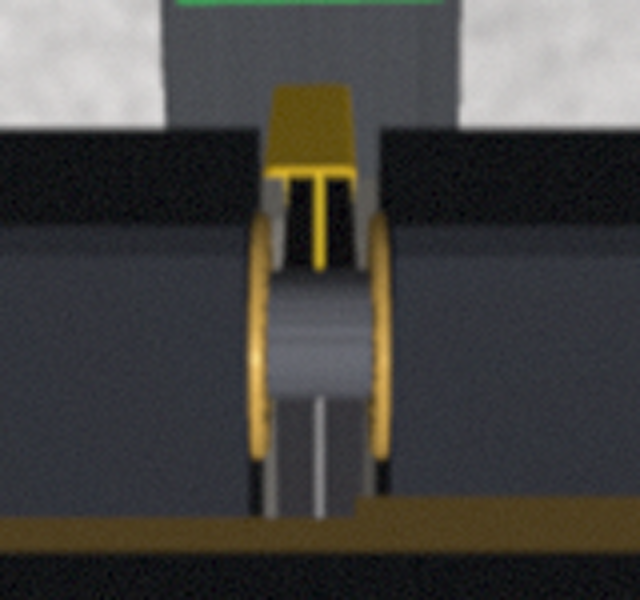

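Run:
```python
from h import *
print("overhang",ctrl.finger_overhang)
s=snap("wrist")
for X in [(.4201,-.084,.048),(.4201,-.072,.048),(.4201,-.084,.008),(.4201,-.072,.008),(.4205,-.078,.026),(.4205,-.078,.07)]:print(X,proj(s,X).round(1))
```

```text
overhang 0.022
(0.4201, -0.084, 0.048) [329.7 231.4]
(0.4201, -0.072, 0.048) [305.6 231. ]
(0.4201, -0.084, 0.008) [327.8 209.4]
(0.4201, -0.072, 0.008) [308.1 209.1]
(0.4205, -0.078, 0.026) [317.8 217.3]
(0.4205, -0.078, 0.07) [317.4 247.3]
```

Enlarged crop: the fin front face (rows 211–232) matches its expected projection. The closed pads sit at rows 234–258, over the fin top, so the tips look higher than the stated overhang implies. I'll open, go 14 mm lower (safe under either geometry) and close again.

```bash
python3 -m creep '[{"grip":0.6,"delta_pos":[0,0,-0.1],"rotation":[0,0,0]},{"grip":0.6,"delta_pos":[0,0,-0.1],"rotation":[0,0,0]},{"grip":0.6,"delta_pos":[0,0,-0.1],"rotation":[0,0,0]},{"grip":0.6,"delta_pos":[0,0,-0.1],"rotation":[0,0,0]},{"grip":0.6,"delta_pos":[0,0,-0.1],"rotation":[0,0,0]}]'
python3 -m creep '[{"grip":0.6,"delta_pos":[0,0,0.1],"rotation":[0,0,0]},{"grip":0.6,"delta_pos":[0,0,0.18],"rotation":[0,0,0]},{"grip":0.6,"delta_pos":[0,0,0.24],"rotation":[0,0,0]},{"grip":0.6,"delta_pos":[0,0,0.24],"rotation":[0,0,0]}]'
python3 -m creep '[{"grip":1,"delta_pos":[0,0,0],"rotation":[0,0,0]},{"grip":1,"delta_pos":[0,0,0],"rotation":[0,0,0]},{"grip":1,"delta_pos":[0,0,0],"rotation":[0,0,0]},{"grip":1,"delta_pos":[0,0,0],"rotation":[0,0,0]},{"grip":1,"delta_pos":[0,0,0],"rotation":[0,0,0]}]'
```

```text
clock: 9.0
tool_pos: [0.4109, -0.078, 0.0579]
orientation: [180.0, 0.0, 0.9]
force: [-0.1, 0.1, -0.2]
opening: 0.0327
gripper_force: 0.0
clock: 9.4
tool_pos: [0.41, -0.0783, 0.0327]
orientation: [180.0, 0.1, 0.9]
force: [0.3, 1.0, 0.7]
opening: 0.035
gripper_force: 0.0
clock: 9.9
tool_pos: [0.411, -0.078, 0.0341]
orientation: [-180.0, -0.0, 0.9]
force: [0.6, 0.9, -0.9]
opening: 0.0119
gripper_force: 3.0
```

It grips now at 11.9 mm, so the tips end about at the TCP. I'll regrip 10 mm deeper, watching the force.

```bash
python3 -m creep '[{"grip":0.75,"delta_pos":[0,0,0],"rotation":[0,0,0]},{"grip":0.75,"delta_pos":[0,0,0],"rotation":[0,0,0]},{"grip":0.75,"delta_pos":[0,0,0.03],"rotation":[0,0,0]},{"grip":0.75,"delta_pos":[0,0,0.06],"rotation":[0,0,0]},{"grip":0.75,"delta_pos":[0,0,0.08],"rotation":[0,0,0]}]'
python3 -m creep '[{"grip":1,"delta_pos":[0,0,0.02],"rotation":[0,0,0]},{"grip":1,"delta_pos":[0,0,0.02],"rotation":[0,0,0]},{"grip":1,"delta_pos":[0,0,0.02],"rotation":[0,0,0]},{"grip":1,"delta_pos":[0,0,0.02],"rotation":[0,0,0]},{"grip":1,"delta_pos":[0,0,0.02],"rotation":[0,0,0]}]'
python3 - <<'E'
from h import *
t=snap("wrist")["color"][190:340,240:400];cv2.imwrite("pics/w5c.png",cv2.resize(t,None,fx=3,fy=3,interpolation=cv2.INTER_CUBIC)[:,:,::-1])
E
```

```text
clock: 10.4
tool_pos: [0.4108, -0.0781, 0.0256]
orientation: [180.0, 0.0, 0.9]
force: [-0.5, 0.0, -0.5]
opening: 0.0219
gripper_force: 0.0
clock: 10.9
tool_pos: [0.4109, -0.078, 0.0239]
orientation: [180.0, 0.0, 0.9]
force: [-0.4, -0.1, -1.3]
opening: 0.0116
gripper_force: 30.0
```

View pics/w5c.png

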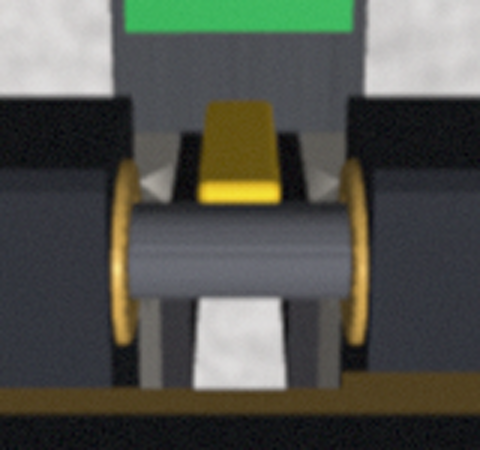

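Good grip. I'll lift it and carry it to the mouth of the yellow lane.

```bash
python3 -m creep '[{"grip":1,"delta_pos":[0,0,-0.2],"rotation":[0,0,0.003]},{"grip":1,"delta_pos":[0.1,-0.1,-0.38],"rotation":[0,0,0.003]},{"grip":1,"delta_pos":[0.4,-0.4,-0.38],"rotation":[0,0,0.003]},{"grip":1,"delta_pos":[0.75,-0.7,-0.38],"rotation":[0,0,0.003]},{"grip":1,"delta_pos":[0.9,-0.77,-0.38],"rotation":[0,0,0.003]}]'
python3 -m creep '[{"grip":1,"delta_pos":[0,0,0],"rotation":[0,0,0]},{"grip":1,"delta_pos":[0,0,0],"rotation":[0,0,0]}]'
python3 - <<'E'
from h import *
np.set_printoptions(suppress=True,precision=4)
s=snap("wrist","w6");o=ctrl.get_obs();print(o["tool_pos"],o["orientation"])
for X in [(.613,-.0405,.032),(.613,.0375,.032),(.653,-.001,.036),(.7224,-.001,.048),(.60,0.022,.044),(.60,-.024,.044)]:print(X,proj(s,X).round(1))
E
```

```text
clock: 11.45
tool_pos: [0.5033, 0.003, 0.0627]
orientation: [-180.0, -0.2, 0.8]
force: [-1.3, -0.8, -1.9]
opening: 0.0118
gripper_force: 30.0
clock: 11.65
tool_pos: [0.4991, 0.0003, 0.0615]
orientation: [180.0, 0.1, 0.6]
force: [-0.6, 0.0, -1.8]
opening: 0.0114
gripper_force: 30.0
[ 0.4987 -0.      0.0615] [179.9837   0.0806   0.6098]
(0.613, -0.0405, 0.032) [400.6  16. ]
(0.613, 0.0375, 0.032) [246.   14.2]
(0.653, -0.001, 0.036) [323.6 -82.4]
(0.7224, -0.001, 0.048) [ 326.4 -314.9]
(0.6, 0.022, 0.044) [274.3  37.6]
(0.6, -0.024, 0.044) [370.2  38.7]
```

View pics/w6.png

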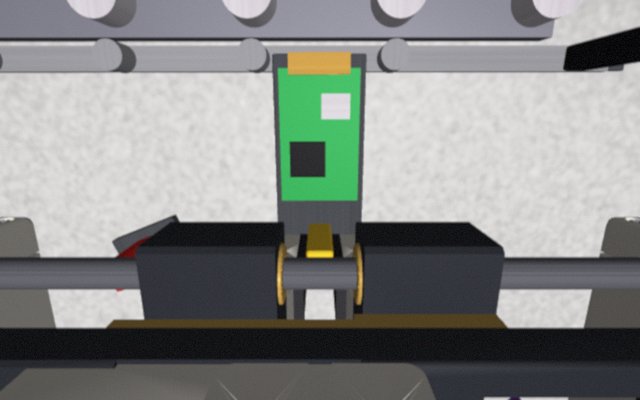

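Wrist view: the divider tips flanking the lane are at about (252,18) and (402,18), with the pins beside them at (257,55) and (397,55). The carrier's front is at (320,58). I'll measure the lane centre.

```bash
cat >> h.py <<'E'
def lanes(s,row):
    """divider segments (bright, unsaturated) on an image row, as world y at z=.032"""
    r=s["color"][row].astype(int);ok=(r.min(1)>185)
    e=np.flatnonzero(np.diff(np.r_[0,ok.astype(int),0]))
    return [(a,b,(plane(s,((a+b-1)/2,row),.032)[:2]*1e3).round(1)) for a,b in zip(e[::2],e[1::2]) if b-a>15]
E
python3 - <<'E'
from h import *
np.set_printoptions(suppress=True,precision=4)
s=snap("wrist");g=cv2.cvtColor(s["color"],cv2.COLOR_RGB2GRAY)
for r in(1,3,5,8):print(r,lanes(s,r))
print(g[3,225:425:4])
c=carrier(s,"yellow",np.array((.55,0)));print(c[:3])
# carrier edges at plate top z=.0455
for r in(70,150):print(r,g[r,262:290].tolist(),g[r,350:375].tolist())
E
```

```text
1 [(np.int64(68), np.int64(113), array([617.8, 114.9])), (np.int64(223), np.int64(268), array([618.6,  37.4])), (np.int64(378), np.int64(423), array([619.4, -40.1])), (np.int64(533), np.int64(640), array([ 620.4, -133.1]))]
3 [(np.int64(69), np.int64(112), array([616.9, 115. ])), (np.int64(224), np.int64(267), array([617.7,  37.4])), (np.int64(379), np.int64(422), array([618.5, -40.2])), (np.int64(534), np.int64(640), array([ 619.5, -133.6]))]
5 [(np.int64(70), np.int64(111), array([616. , 115.1])), (np.int64(225), np.int64(266), array([616.8,  37.5])), (np.int64(380), np.int64(421), array([617.6, -40.2])), (np.int64(535), np.int64(640), array([ 618.6, -134. ]))]
8 [(np.int64(74), np.int64(110), array([614.7, 114.6])), (np.int64(228), np.int64(264), array([615.5,  37.3])), (np.int64(383), np.int64(419), array([616.3, -40.6])), (np.int64(537), np.int64(640), array([ 617.2, -134.8]))]
[218 219 221 219 212 220 215 213 216 215 210 102 108 146 146 148 149 150
 147 148 148 151 150 149 152 151 149 153 152 150 154 151 152 151 153 152
 131  85  98 215 222 220 219 216 217 214 216 217 215 199]
(array([ 0.5509, -0.0003]), (0.07897266000509262, 0.04855998605489731), np.float32(-179.33232))
70 [98, 117, 131, 134, 137, 137, 137, 136, 137, 128, 90, 73, 80, 81, 77, 103, 137, 145, 143, 143, 143, 144, 143, 145, 144, 153, 163, 167] [158, 150, 147, 149, 147, 147, 147, 148, 148, 143, 127, 93, 78, 78, 82, 91, 113, 129, 133, 132, 134, 131, 131, 132, 133]
150 [223, 224, 225, 224, 224, 221, 222, 220, 221, 220, 219, 215, 200, 143, 84, 76, 81, 91, 115, 139, 142, 140, 142, 140, 143, 142, 136, 112] [146, 144, 145, 146, 144, 146, 145, 142, 124, 92, 80, 77, 94, 149, 209, 222, 222, 221, 216, 217, 218, 218, 216, 218, 215]
```

```bash
python3 -m creep '[{"grip":1,"delta_pos":[0,0.012,0.12],"rotation":[0,0,0]},{"grip":1,"delta_pos":[0,0.012,0.23],"rotation":[0,0,0]},{"grip":1,"delta_pos":[0.05,0.012,0.23],"rotation":[0,0,0]},{"grip":1,"delta_pos":[0.2,0.012,0.23],"rotation":[0,0,0]},{"grip":1,"delta_pos":[0.35,0.012,0.23],"rotation":[0,0,0]}]'
python3 -m creep '[{"grip":1,"delta_pos":[0.2,0,0],"rotation":[0,0,0]},{"grip":1,"delta_pos":[0.4,0,0],"rotation":[0,0,0]},{"grip":1,"delta_pos":[0.6,0,0],"rotation":[0,0,0]},{"grip":1,"delta_pos":[0.75,0,0],"rotation":[0,0,0]},{"grip":1,"delta_pos":[0.82,0,0],"rotation":[0,0,0]}]'
python3 -m creep '[{"grip":1,"delta_pos":[0.02,0,0.015],"rotation":[0,0,0]},{"grip":1,"delta_pos":[0.04,0,0.015],"rotation":[0,0,0]},{"grip":1,"delta_pos":[0.06,0,0.015],"rotation":[0,0,0]}]'
```

```text
clock: 12.25
tool_pos: [0.5352, -0.0006, 0.0387]
orientation: [180.0, 0.0, 0.6]
force: [0.5, 0.0, -1.7]
opening: 0.0117
gripper_force: 30.0
clock: 12.75
tool_pos: [0.6181, 0.0003, 0.0384]
orientation: [180.0, 0.0, 0.6]
force: [0.4, -0.1, -1.6]
opening: 0.0115
gripper_force: 30.0
clock: 13.05
tool_pos: [0.6221, 0.0004, 0.0373]
orientation: [180.0, 0.0, 0.6]
force: [0.4, 0.4, -1.3]
opening: 0.0116
gripper_force: 30.0
```

```bash
python3 -m creep '[{"grip":1,"delta_pos":[0.01,0,0.01],"rotation":[0,0,0]},{"grip":1,"delta_pos":[0.02,0,0.01],"rotation":[0,0,0]},{"grip":1,"delta_pos":[0.03,0,0.01],"rotation":[0,0,0]},{"grip":1,"delta_pos":[0.04,0,0.01],"rotation":[0,0,0]}]'
python3 -m creep '[{"grip":1,"delta_pos":[0.01,0,0],"rotation":[0,0,0]},{"grip":1,"delta_pos":[0.02,0,0],"rotation":[0,0,0]}]'
python3 -m creep '[{"grip":1,"delta_pos":[0.01,0,0],"rotation":[0,0,0]},{"grip":1,"delta_pos":[0.015,0,0],"rotation":[0,0,0]}]'
```

```text
clock: 13.45
tool_pos: [0.6268, 0.0006, 0.0366]
orientation: [-180.0, -0.0, 0.6]
force: [0.8, -0.4, -1.5]
opening: 0.012
gripper_force: 30.0
clock: 13.65
tool_pos: [0.6288, 0.0006, 0.0365]
orientation: [180.0, 0.0, 0.6]
force: [-3.4, 0.5, 0.1]
opening: 0.0116
gripper_force: 30.0
clock: 13.85
tool_pos: [0.6288, 0.0004, 0.036]
orientation: [180.0, 0.2, 0.6]
force: [-5.6, 1.8, 1.0]
opening: 0.0116
gripper_force: 30.0
```

```bash
python3 -m creep '[{"grip":0.7,"delta_pos":[0,0,0],"rotation":[0,0,0]},{"grip":0.7,"delta_pos":[0,0,0],"rotation":[0,0,0]},{"grip":0.7,"delta_pos":[0,0,0],"rotation":[0,0,0]}]'
python3 -m creep '[{"grip":0.7,"delta_pos":[0,0,-0.3],"rotation":[0,0,0]},{"grip":0.6,"delta_pos":[0,0,-0.8],"rotation":[0,0,0]},{"grip":0.6,"delta_pos":[-0.3,0,-1],"rotation":[0,0,0]},{"grip":0.6,"delta_pos":[-0.7,0.3,-1],"rotation":[0,0,0]},{"grip":0.6,"delta_pos":[-0.9,0.6,-1],"rotation":[0,0,0]}]'
python3 - <<'E'
from h import *
np.set_printoptions(suppress=True,precision=4)
N={"blue":(.44,-.26),"red":(.455,.105),"white":(.45,.24)}
for n in("wrist","side","scene"):
    s=snap(n)
    for k in N:
        c=carrier(s,k,np.array(N[k]))
        if c: print(n,k,c[0],c[2],c[3])
    if n!="wrist":print([ (b[0],plane(s,b[0],.06)[:2]) for b in blobs(s,"yellow")])
print(ctrl.get_obs()["tool_pos"])
E
```

```text
clock: 14.15
tool_pos: [0.6311, 0.0007, 0.0368]
orientation: [-180.0, -0.1, 0.6]
force: [-0.0, -0.1, 0.0]
opening: 0.0252
gripper_force: 0.0
clock: 14.65
tool_pos: [0.5392, -0.0603, 0.1377]
orientation: [-179.9, -0.1, 0.7]
force: [0.3, -0.3, -0.6]
opening: 0.0349
gripper_force: 0.0
side blue [ 0.4308 -0.2489] 160.64949 [ 0.4821 -0.2661]
side red [0.4245 0.0902] 22.5622 None
side white [0.4498 0.2381] -6.146327 None
[(array([376.9, 167.1]), array([ 0.7266, -0.0059])), (array([417. , 208.3]), array([ 0.6971, -0.2056])), (array([302.5, 296.5]), array([ 0.2623, -0.2105])), (array([506.9, 367.4]), array([ 0.5093, -0.6328]))]
scene red [0.4285 0.0945] -156.65417 [0.4768 0.1141]
scene white [0.4557 0.2437] -8.434428 None
[(array([197.1, 106.1]), array([ 0.5596, -0.5922])), (array([338.1, 130.1]), array([ 0.2803, -0.1925])), (array([222.2, 199. ]), array([ 0.717 , -0.1891])), (array([290.8, 224.9]), array([ 0.6303, -0.    ])), (array([257.6, 251.1]), array([0.7414, 0.0084])), (array([393.7, 264. ]), array([0.5156, 0.2516]))]
[ 0.5403 -0.0615  0.1375]
```

Yellow is home (fin at about (0.630, 0.000)). Blue carrier next: its fin is at about (0.4845, −0.2645) with heading 161°, so I grasp at yaw −19°.

```bash
python3 -m creep '[{"grip":0.6,"delta_pos":[-0.29,1,0],"rotation":[0,0,0.219]},{"grip":0.6,"delta_pos":[-0.29,1,0],"rotation":[0,0,0.219]},{"grip":0.6,"delta_pos":[-0.29,1,0],"rotation":[0,0,0.219]},{"grip":0.6,"delta_pos":[-0.29,1,0],"rotation":[0,0,0.219]}]'
python3 - <<'E'
from h import *
o=ctrl.get_obs();p=o["tool_pos"];y=np.radians(o["orientation"][2]);d=np.array([.4845,-.2645])-p[:2]
print(p,o["orientation"],"tool dx,dy",d@[np.cos(y),np.sin(y)],d@[np.sin(y),-np.cos(y)])
E
```

```text
clock: 15.2
tool_pos: [0.5136, -0.1617, 0.1365]
orientation: [-180.0, -0.0, -19.2]
force: [0.4, 0.6, 0.4]
opening: 0.0352
gripper_force: 0.0
[ 0.5135613  -0.16171421  0.13651845] [-1.79998068e+02 -3.75356550e-02 -1.92323258e+01] tool dx,dy 0.006418167538461263 0.10662216053337568
```

```bash
python3 -m creep '[{"grip":0.6,"delta_pos":[0.06,1,0.4],"rotation":[0,0,0]},{"grip":0.6,"delta_pos":[0.06,1,0.4],"rotation":[0,0,0]},{"grip":0.6,"delta_pos":[0.06,1,0.4],"rotation":[0,0,0]},{"grip":0.6,"delta_pos":[0.06,1,0.4],"rotation":[0,0,0]}]'
python3 -m creep '[{"grip":0.6,"delta_pos":[0,0.065,0],"rotation":[0,0,0]},{"grip":0.6,"delta_pos":[0,0.065,0.3],"rotation":[0,0,0]},{"grip":0.6,"delta_pos":[0,0.065,0.6],"rotation":[0,0,0]},{"grip":0.6,"delta_pos":[0,0.065,0.72],"rotation":[0,0,0]},{"grip":0.6,"delta_pos":[0,0.065,0.72],"rotation":[0,0,0]}]'
python3 -m creep '[{"grip":1,"delta_pos":[0,0,0],"rotation":[0,0,0]},{"grip":1,"delta_pos":[0,0,0],"rotation":[0,0,0]},{"grip":1,"delta_pos":[0,0,0],"rotation":[0,0,0]},{"grip":1,"delta_pos":[0,0,0],"rotation":[0,0,0]},{"grip":1,"delta_pos":[0,0,0],"rotation":[0,0,0]}]'
python3 -m creep '[{"grip":1,"delta_pos":[0,0,0],"rotation":[0,0,0]}]'
```

```text
clock: 15.6
tool_pos: [0.4861, -0.2575, 0.0955]
orientation: [180.0, 0.1, -19.1]
force: [-0.1, 0.3, -0.1]
opening: 0.0347
gripper_force: 0.0
clock: 16.1
tool_pos: [0.4836, -0.2624, 0.0235]
orientation: [180.0, 0.1, -19.0]
force: [-0.5, -0.0, 0.1]
opening: 0.0356
gripper_force: 0.0
clock: 16.6
tool_pos: [0.4846, -0.2635, 0.0255]
orientation: [-180.0, -0.1, -19.1]
force: [-0.4, 1.3, 6.8]
opening: 0.0117
gripper_force: 30.0
clock: 16.7
tool_pos: [0.4846, -0.2635, 0.0255]
orientation: [-180.0, -0.1, -19.1]
force: [-1.6, 1.9, 6.0]
opening: 0.012
gripper_force: 30.0
```

```bash
python3 -m creep '[{"grip":1,"delta_pos":[0,0,-0.3],"rotation":[0,0,0]},{"grip":1,"delta_pos":[0,0,-0.7],"rotation":[0,0,0.09]},{"grip":1,"delta_pos":[0,0,-0.9],"rotation":[0,0,0.18]},{"grip":1,"delta_pos":[0,0,-0.9],"rotation":[0,0,0.27]},{"grip":1,"delta_pos":[0,0,-0.9],"rotation":[0,0,0.36]}]'
python3 -m creep '[{"grip":1,"delta_pos":[-0.2,-0.1,0],"rotation":[0,0,0.09]},{"grip":1,"delta_pos":[-0.44,-0.24,0],"rotation":[0,0,0.18]},{"grip":1,"delta_pos":[-0.7,-0.38,0],"rotation":[0,0,0.27]},{"grip":1,"delta_pos":[-0.88,-0.48,0],"rotation":[0,0,0.36]},{"grip":1,"delta_pos":[-0.88,-0.48,0],"rotation":[0,0,0.45]}]'
python3 - <<'E'
from h import *
o=ctrl.get_obs();p=o["tool_pos"];y=np.radians(o["orientation"][2]);d=np.array([.500,.075])-p[:2]
print(p,o["orientation"],"tool dx,dy",d@[np.cos(y),np.sin(y)],d@[np.sin(y),-np.cos(y)])
E
```

```text
clock: 17.2
tool_pos: [0.4842, -0.2633, 0.1156]
orientation: [-179.9, -0.1, -51.8]
force: [-0.2, -0.1, -2.1]
opening: 0.0114
gripper_force: 30.0
clock: 17.7
tool_pos: [0.466, -0.1628, 0.1147]
orientation: [-180.0, 0.0, -92.2]
force: [0.9, 0.2, -2.1]
opening: 0.0114
gripper_force: 30.0
[ 0.46595421 -0.16278314  0.1147283 ] [-1.79984988e+02  3.03480196e-02 -9.22260444e+01] tool dx,dy -0.23892611000144034 -0.02478411721331876
```

```bash
python3 -m creep '[{"grip":1,"delta_pos":[-0.25,-0.03,0],"rotation":[0,0,0.09]},{"grip":1,"delta_pos":[-0.5,-0.06,0],"rotation":[0,0,0.18]},{"grip":1,"delta_pos":[-0.75,-0.09,0],"rotation":[0,0,0.27]},{"grip":1,"delta_pos":[-1,-0.12,0],"rotation":[0,0,0.36]},{"grip":1,"delta_pos":[-1,-0.12,0],"rotation":[0,0,0.45]}]'
python3 -m creep '[{"grip":1,"delta_pos":[-0.2,0.15,0],"rotation":[0,0,0.09]},{"grip":1,"delta_pos":[-0.4,0.3,0],"rotation":[0,0,0.18]},{"grip":1,"delta_pos":[-0.6,0.45,0],"rotation":[0,0,0.27]},{"grip":1,"delta_pos":[-0.8,0.6,0],"rotation":[0,0,0.36]},{"grip":1,"delta_pos":[-0.8,0.6,0],"rotation":[0,0,0.45]}]'
cat >> h.py <<'E'
def to(x,y,yaw):
    o=ctrl.get_obs();p=o["tool_pos"];a=np.radians(o["orientation"][2]);d=np.array([x,y])-p[:2]
    print(p.round(4),o["orientation"].round(1),"dx %.3f dy %.3f rot %.3f"%(10*d@[np.cos(a),np.sin(a)],10*d@[np.sin(a),-np.cos(a)],-((yaw-o["orientation"][2]+180)%360-180)/90),"open %.4f"%o["opening"])
E
python3 -c "
from h import *
to(.5,.075,-179.4)"
```

```text
clock: 18.2
tool_pos: [0.4826, -0.063, 0.1148]
orientation: [-180.0, 0.1, -132.7]
force: [-0.7, -0.3, -0.8]
opening: 0.0115
gripper_force: 30.0
clock: 18.7
tool_pos: [0.4923, 0.0366, 0.1147]
orientation: [180.0, 0.0, -173.2]
force: [0.6, -0.3, -1.2]
opening: 0.0118
gripper_force: 30.0
[0.4923 0.0366 0.1147] [ 180.     0.  -173.2] dx -0.122 dy 0.372 rot 0.069 open 0.0118
```

```bash
python3 -m creep '[{"grip":1,"delta_pos":[-0.1,0.3,0.1],"rotation":[0,0,0.069]},{"grip":1,"delta_pos":[-0.12,0.37,0.3],"rotation":[0,0,0.069]},{"grip":1,"delta_pos":[-0.12,0.37,0.52],"rotation":[0,0,0.069]},{"grip":1,"delta_pos":[-0.12,0.37,0.52],"rotation":[0,0,0.069]}]'
python3 - <<'E'
from h import *
np.set_printoptions(suppress=True,precision=4)
to(.5,.075,-179.4)
for n in("scene","side"):
    s=snap(n);m=mask(s,"green")
    q=proj(s,(.555,.075,.049)).round().astype(int);k,l,st,ce=cv2.connectedComponentsWithStats(m)
    for i in range(1,k):
        if st[i,4]>40 and np.hypot(*(ce[i]-q))<25:
            cs,_=cv2.findContours((l==i).astype(np.uint8),0,1);pts=np.array([plane(s,p[0],.0485)[:2] for p in cs[0]],np.float32)
            print(n,st[i,4],plane(s,ce[i],.0485)[:2],cv2.minAreaRect(pts))
c=snap("scene")["color"][140:320,220:440];cv2.imwrite("pics/sc7.png",cv2.resize(c,None,fx=3,fy=3,interpolation=cv2.INTER_CUBIC)[:,:,::-1])
E
```

```text
clock: 19.1
tool_pos: [0.4971, 0.072, 0.0601]
orientation: [-179.9, -0.3, -179.2]
force: [0.0, -0.7, -1.5]
opening: 0.0116
gripper_force: 30.0
[0.4971 0.072  0.0601] [-179.9   -0.3 -179.2] dx -0.029 dy 0.029 rot 0.002 open 0.0116
scene 244 [0.5507 0.077 ] ((0.5529443621635437, 0.0753883421421051), (0.0662950724363327, 0.039741214364767075), 1.91251540184021)
```

View pics/sc7.png

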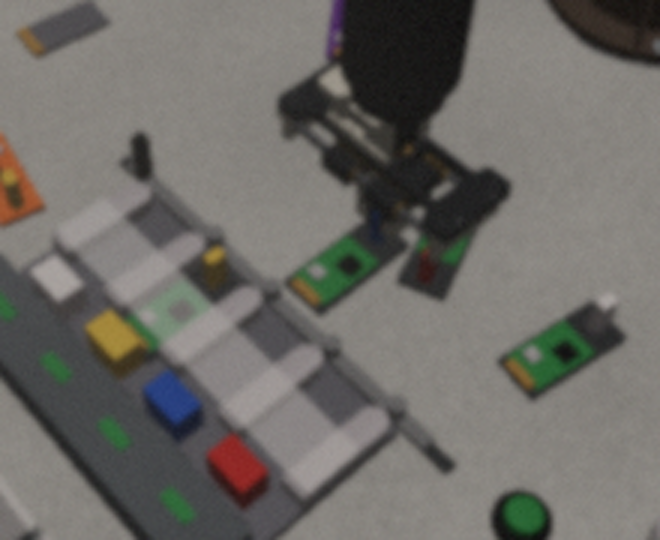

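Scene view: yellow seated under the hood. The blue carrier hangs flat at its lane mouth (345,265); red waits at (430,270) and white at (565,345). Inserting blue.

```bash
python3 -m creep '[{"grip":1,"delta_pos":[-0.03,0.02,0],"rotation":[0,0,0]},{"grip":1,"delta_pos":[-0.03,0.02,0.12],"rotation":[0,0,0]},{"grip":1,"delta_pos":[-0.03,0.02,0.21],"rotation":[0,0,0]},{"grip":1,"delta_pos":[-0.15,0.02,0.21],"rotation":[0,0,0]},{"grip":1,"delta_pos":[-0.3,0.02,0.21],"rotation":[0,0,0]}]'
python3 -m creep '[{"grip":1,"delta_pos":[-0.2,0,0],"rotation":[0,0,0]},{"grip":1,"delta_pos":[-0.4,0,0],"rotation":[0,0,0]},{"grip":1,"delta_pos":[-0.6,0,0],"rotation":[0,0,0]},{"grip":1,"delta_pos":[-0.77,0,0],"rotation":[0,0,0]},{"grip":1,"delta_pos":[-0.84,0,0],"rotation":[0,0,0]}]'
python3 -m creep '[{"grip":1,"delta_pos":[-0.02,0,0.02],"rotation":[0,0,0]},{"grip":1,"delta_pos":[-0.03,0,0.02],"rotation":[0,0,0]},{"grip":1,"delta_pos":[-0.04,0,0.02],"rotation":[0,0,0]}]'
```

```text
clock: 19.75
tool_pos: [0.5294, 0.0749, 0.041]
orientation: [-180.0, -0.1, -179.2]
force: [0.6, -0.2, -1.4]
opening: 0.012
gripper_force: 30.0
clock: 20.25
tool_pos: [0.6151, 0.0762, 0.0409]
orientation: [-180.0, 0.0, -179.2]
force: [-0.4, 0.3, -1.8]
opening: 0.012
gripper_force: 30.0
clock: 20.55
tool_pos: [0.6165, 0.0762, 0.0393]
orientation: [-180.0, -0.0, -179.2]
force: [-0.3, 0.3, -0.8]
opening: 0.012
gripper_force: 30.0
```

```bash
python3 -m creep '[{"grip":1,"delta_pos":[-0.02,0,0.01],"rotation":[0,0,0]},{"grip":1,"delta_pos":[-0.04,0,0.01],"rotation":[0,0,0]},{"grip":1,"delta_pos":[-0.05,0,0.01],"rotation":[0,0,0]},{"grip":1,"delta_pos":[-0.06,0,0.01],"rotation":[0,0,0]}]'
python3 -m creep '[{"grip":1,"delta_pos":[-0.01,0,0],"rotation":[0,0,0]},{"grip":1,"delta_pos":[-0.02,0,0],"rotation":[0,0,0]}]'
python3 -m creep '[{"grip":1,"delta_pos":[-0.01,0,0],"rotation":[0,0,0]},{"grip":1,"delta_pos":[-0.02,0,0],"rotation":[0,0,0]}]'
```

```text
clock: 20.95
tool_pos: [0.6233, 0.0765, 0.0386]
orientation: [180.0, 0.0, -179.2]
force: [-0.2, -0.7, -0.6]
opening: 0.0118
gripper_force: 30.0
clock: 21.15
tool_pos: [0.6252, 0.0765, 0.0385]
orientation: [-180.0, -0.0, -179.2]
force: [-0.2, -0.5, -1.1]
opening: 0.012
gripper_force: 30.0
clock: 21.35
tool_pos: [0.6273, 0.0765, 0.0385]
orientation: [-180.0, 0.0, -179.2]
force: [0.1, 0.8, -0.8]
opening: 0.0116
gripper_force: 30.0
```

```bash
python3 -m creep '[{"grip":1,"delta_pos":[-0.01,0,0],"rotation":[0,0,0]},{"grip":1,"delta_pos":[-0.02,0,0.01],"rotation":[0,0,0]}]'
python3 -m creep '[{"grip":1,"delta_pos":[-0.01,0,0],"rotation":[0,0,0]},{"grip":1,"delta_pos":[-0.02,0,0],"rotation":[0,0,0]}]'
```

```text
clock: 21.55
tool_pos: [0.6281, 0.0763, 0.0376]
orientation: [-180.0, -0.1, -179.2]
force: [-12.6, 3.5, 18.3]
opening: 0.0116
gripper_force: 30.0
clock: 21.75
tool_pos: [0.6281, 0.0763, 0.0375]
orientation: [-180.0, -0.3, -179.2]
force: [-15.7, 4.0, 13.1]
opening: 0.0119
gripper_force: 30.0
```

Home at 15 N. Release, then look for red and white again.

```bash
python3 -m creep '[{"grip":0.7,"delta_pos":[0.01,0,-0.01],"rotation":[0,0,0]},{"grip":0.7,"delta_pos":[0.01,0,-0.01],"rotation":[0,0,0]},{"grip":0.7,"delta_pos":[0.01,0,-0.01],"rotation":[0,0,0]}]'
python3 -m creep '[{"grip":0.7,"delta_pos":[0,0,-0.3],"rotation":[0,0,0]},{"grip":0.6,"delta_pos":[0,0,-0.8],"rotation":[0,0,0]},{"grip":0.6,"delta_pos":[0.2,0,-1],"rotation":[0,0,0]},{"grip":0.6,"delta_pos":[0.3,0,-1],"rotation":[0,0,0]},{"grip":0.6,"delta_pos":[0.3,0,-1],"rotation":[0,0,0]}]'
python3 - <<'E'
from h import *
np.set_printoptions(suppress=True,precision=4)
N={"red":(.455,.105),"white":(.45,.24)}
for n in("wrist","side","scene"):
    s=snap(n)
    for k in N:
        c=carrier(s,k,np.array(N[k]))
        if c: print(n,k,c[0],c[1],c[2],c[3])
    print([(b[0],plane(s,b[0],.06)[:2]) for b in blobs(s,"blue")])
to(.477,.112,-158)
E
```

```text
clock: 22.05
tool_pos: [0.6308, 0.0766, 0.0387]
orientation: [180.0, 0.1, -179.2]
force: [0.4, 1.3, -0.3]
opening: 0.0249
gripper_force: 0.0
clock: 22.55
tool_pos: [0.5994, 0.0761, 0.139]
orientation: [180.0, 0.0, -179.2]
force: [0.2, -0.5, -0.1]
opening: 0.0351
gripper_force: 0.0
wrist red [0.4567 0.1   ] (0.013677810318768024, 0.040632475167512894) -89.20286 [0.4756 0.1123]
wrist white [0.4663 0.237 ] (0.040771447122097015, 0.04301530867815018) 172.35962 [0.4755 0.2116]
[(array([318.7, 237.1]), array([0.622 , 0.0749]))]
side red [0.4245 0.0902] (0.0622175931930542, 0.03751952201128006) 22.5622 None
side white [0.4499 0.2383] (0.03588910028338432, 0.06336221843957901) -6.7262464 None
[(array([268.3, 102.2]), array([0.6502, 0.5168])), (array([124.8, 124.6]), array([0.1691, 0.736 ])), (array([361. , 155.6]), array([0.7236, 0.0672])), (array([337.3, 168.1]), array([0.623 , 0.0736])), (array([405., 308.]), array([ 0.4375, -0.3948]))]
scene red [0.4288 0.0937] (0.06581856310367584, 0.03953030705451965) -156.40985 [0.4762 0.1133]
scene white [0.4567 0.2437] (0.040597010403871536, 0.06668034195899963) -6.9202857 None
[(array([586.5,   2.8]), array([-1.2862, -0.0961])), (array([262.7, 104.1]), array([ 0.384 , -0.4583])), (array([310.5, 243.6]), array([0.6291, 0.0767])), (array([276.6, 272.2]), array([0.7417, 0.0849]))]
[0.6001 0.076  0.1374] [-180.    -0.1 -179.2] dx 1.226 dy 0.378 rot -0.235 open 0.0347
```

```bash
python3 -m creep '[{"grip":0.6,"delta_pos":[1,0.37,0],"rotation":[0,0,-0.24]},{"grip":0.6,"delta_pos":[1,0.37,0],"rotation":[0,0,-0.24]},{"grip":0.6,"delta_pos":[1,0.37,0],"rotation":[0,0,-0.24]},{"grip":0.6,"delta_pos":[1,0.37,0],"rotation":[0,0,-0.24]}]'
python3 -c "
from h import *
to(.4765,.1125,-157.5)"
```

```text
clock: 23.1
tool_pos: [0.4989, 0.1121, 0.138]
orientation: [-180.0, -0.1, -157.4]
force: [1.1, 0.5, 0.2]
opening: 0.035
gripper_force: 0.0
[0.4989 0.1121 0.138 ] [-1.800e+02 -1.000e-01 -1.574e+02] dx 0.205 dy 0.089 rot 0.001 open 0.0350
```

```bash
python3 -m creep '[{"grip":0.6,"delta_pos":[0.2,0.085,0.2],"rotation":[0,0,0]},{"grip":0.6,"delta_pos":[0.2,0.085,0.5],"rotation":[0,0,0]},{"grip":0.6,"delta_pos":[0.2,0.085,0.6],"rotation":[0,0,0]}]'
python3 -m creep '[{"grip":0.6,"delta_pos":[0,0,0.3],"rotation":[0,0,0]},{"grip":0.6,"delta_pos":[0,0,0.52],"rotation":[0,0,0]},{"grip":0.6,"delta_pos":[0,0,0.52],"rotation":[0,0,0]},{"grip":1,"delta_pos":[0,0,0.52],"rotation":[0,0,0]},{"grip":1,"delta_pos":[0,0,0.52],"rotation":[0,0,0]}]'
python3 -m creep '[{"grip":1,"delta_pos":[0,0,0],"rotation":[0,0,0]},{"grip":1,"delta_pos":[0,0,0],"rotation":[0,0,0]},{"grip":1,"delta_pos":[0,0,0],"rotation":[0,0,0]},{"grip":1,"delta_pos":[0,0,0],"rotation":[0,0,0]}]'
```

```text
clock: 23.4
tool_pos: [0.4774, 0.1111, 0.0759]
orientation: [-180.0, -0.2, -157.8]
force: [-0.3, 0.0, -0.3]
opening: 0.0352
gripper_force: 0.0
clock: 23.9
tool_pos: [0.4792, 0.1123, 0.0275]
orientation: [-180.0, 0.1, -157.6]
force: [1.0, -0.4, -0.1]
opening: 0.0243
gripper_force: 0.0
clock: 24.3
tool_pos: [0.4788, 0.1124, 0.0276]
orientation: [180.0, 0.1, -157.6]
force: [-0.2, 0.4, 7.0]
opening: 0.0116
gripper_force: 30.0
```

```bash
python3 -m creep '[{"grip":1,"delta_pos":[0,0,-0.3],"rotation":[0,0,0]},{"grip":1,"delta_pos":[0,0,-0.7],"rotation":[0,0,-0.09]},{"grip":1,"delta_pos":[0,0,-0.8],"rotation":[0,0,-0.18]},{"grip":1,"delta_pos":[0,0,-0.8],"rotation":[0,0,-0.27]},{"grip":1,"delta_pos":[0,0,-0.8],"rotation":[0,0,-0.36]}]'
python3 -m creep '[{"grip":1,"delta_pos":[0,0,0],"rotation":[0,0,-0.09]},{"grip":1,"delta_pos":[0,0,0],"rotation":[0,0,-0.18]},{"grip":1,"delta_pos":[0,0,0],"rotation":[0,0,-0.27]},{"grip":1,"delta_pos":[0,0,0],"rotation":[0,0,-0.36]},{"grip":1,"delta_pos":[0,0,0],"rotation":[0,0,-0.45]}]'
python3 -m creep '[{"grip":1,"delta_pos":[0,0,0],"rotation":[0,0,-0.09]},{"grip":1,"delta_pos":[0,0,0],"rotation":[0,0,-0.18]},{"grip":1,"delta_pos":[0,0,0],"rotation":[0,0,-0.27]},{"grip":1,"delta_pos":[0,0,0],"rotation":[0,0,-0.36]},{"grip":1,"delta_pos":[0,0,0],"rotation":[0,0,-0.45]}]'
python3 -m creep '[{"grip":1,"delta_pos":[0,0,0],"rotation":[0,0,-0.09]},{"grip":1,"delta_pos":[0,0,0],"rotation":[0,0,-0.18]},{"grip":1,"delta_pos":[0,0,0],"rotation":[0,0,-0.27]},{"grip":1,"delta_pos":[0,0,0],"rotation":[0,0,-0.36]},{"grip":1,"delta_pos":[0,0,0],"rotation":[0,0,-0.45]}]'
python3 -c "
from h import *
to(.5,.153,.6)"
```

```text
clock: 24.8
tool_pos: [0.4779, 0.1121, 0.1073]
orientation: [-180.0, 0.1, -124.9]
force: [-0.3, 0.1, -1.2]
opening: 0.0116
gripper_force: 30.0
clock: 25.3
tool_pos: [0.4776, 0.1118, 0.1065]
orientation: [180.0, 0.0, -84.4]
force: [-0.3, 0.9, -0.8]
opening: 0.0118
gripper_force: 30.0
clock: 25.8
tool_pos: [0.4776, 0.1118, 0.1065]
orientation: [180.0, 0.0, -43.9]
force: [0.1, -0.5, -1.1]
opening: 0.0118
gripper_force: 30.0
clock: 26.3
tool_pos: [0.4776, 0.1118, 0.1065]
orientation: [-180.0, 0.0, -3.4]
force: [0.2, -0.3, -0.9]
opening: 0.0121
gripper_force: 30.0
[0.4776 0.1118 0.1065] [-180.     0.    -3.4] dx 0.200 dy -0.424 rot -0.044 open 0.0121
```

```bash
python3 -m creep '[{"grip":1,"delta_pos":[0.2,-0.3,0],"rotation":[0,0,-0.045]},{"grip":1,"delta_pos":[0.2,-0.42,0.2],"rotation":[0,0,-0.045]},{"grip":1,"delta_pos":[0.2,-0.42,0.43],"rotation":[0,0,-0.045]},{"grip":1,"delta_pos":[0.2,-0.42,0.43],"rotation":[0,0,-0.045]},{"grip":1,"delta_pos":[0.2,-0.42,0.43],"rotation":[0,0,-0.045]}]'
python3 - <<'E'
from h import *
np.set_printoptions(suppress=True,precision=4)
s=snap("wrist");to(.5,.153,.6)
for r in(3,8):print(lanes(s,r))
m=mask(s,"green");k,l,st,ce=cv2.connectedComponentsWithStats(m)
i=1+np.argmax(st[1:,4]);cs,_=cv2.findContours((l==i).astype(np.uint8),0,1)
print(cv2.minAreaRect(np.array([plane(s,p[0],.0485)[:2] for p in max(cs,key=len)],np.float32)))
E
```

```text
clock: 26.8
tool_pos: [0.5003, 0.1522, 0.0636]
orientation: [179.9, 0.1, 0.4]
force: [-0.3, 0.2, -0.0]
opening: 0.0116
gripper_force: 30.0
[0.5008 0.1525 0.0642] [180.   -0.    0.4] dx -0.008 dy -0.005 rot -0.003 open 0.0117
[(np.int64(0), np.int64(262), array([619.7, 247.5])), (np.int64(367), np.int64(415), array([620.5, 115.9])), (np.int64(520), np.int64(568), array([621. ,  38.4]))]
[(np.int64(0), np.int64(261), array([617.4, 248. ])), (np.int64(368), np.int64(414), array([618.2, 115.8])), (np.int64(521), np.int64(565), array([618.7,  38.5]))]
((0.5573955774307251, 0.15108980238437653), (0.03988037258386612, 0.06532977521419525), 89.8700180053711)
```

```bash
python3 -m creep '[{"grip":1,"delta_pos":[0,-0.016,0],"rotation":[0,0,-0.006]},{"grip":1,"delta_pos":[0,-0.016,0.12],"rotation":[0,0,-0.006]},{"grip":1,"delta_pos":[0,-0.016,0.22],"rotation":[0,0,-0.006]},{"grip":1,"delta_pos":[0.15,-0.016,0.22],"rotation":[0,0,-0.006]},{"grip":1,"delta_pos":[0.3,-0.016,0.22],"rotation":[0,0,-0.006]}]'
python3 -m creep '[{"grip":1,"delta_pos":[0.2,0,0],"rotation":[0,0,0]},{"grip":1,"delta_pos":[0.4,0,0],"rotation":[0,0,0]},{"grip":1,"delta_pos":[0.6,0,0],"rotation":[0,0,0]},{"grip":1,"delta_pos":[0.75,0,0],"rotation":[0,0,0]},{"grip":1,"delta_pos":[0.82,0,0],"rotation":[0,0,0]}]'
python3 -m creep '[{"grip":1,"delta_pos":[0.02,0,0.015],"rotation":[0,0,0]},{"grip":1,"delta_pos":[0.03,0,0.02],"rotation":[0,0,0]},{"grip":1,"delta_pos":[0.04,0,0.02],"rotation":[0,0,0]}]'
python3 -m creep '[{"grip":1,"delta_pos":[0.01,0,0],"rotation":[0,0,0]},{"grip":1,"delta_pos":[0.02,0,0],"rotation":[0,0,0]}]'
```

```text
clock: 27.35
tool_pos: [0.5192, 0.1495, 0.0374]
orientation: [179.5, 1.2, 0.7]
force: [-6.7, -5.0, -2.0]
opening: 0.0114
gripper_force: 30.0
clock: 27.85
tool_pos: [0.6133, 0.1553, 0.0402]
orientation: [180.0, 0.0, 0.9]
force: [-0.1, -0.5, -0.7]
opening: 0.0115
gripper_force: 30.0
clock: 28.15
tool_pos: [0.6158, 0.1556, 0.0392]
orientation: [180.0, 0.0, 0.9]
force: [0.0, 1.1, -0.4]
opening: 0.0115
gripper_force: 30.0
clock: 28.35
tool_pos: [0.6184, 0.1559, 0.0397]
orientation: [-180.0, -0.0, 0.9]
force: [-0.8, -0.2, -1.3]
opening: 0.0118
gripper_force: 30.0
```

There was a jolt of about 7 N during entry. I'll check the carrier before pushing on.

Run:
```python
from h import *
np.set_printoptions(suppress=True,precision=4)
for n in("wrist","scene","side"):
    s=snap(n);to(.62,.155,.6) if n=="wrist" else 0
    if n=="wrist":
        h=cv2.cvtColor(s["color"],cv2.COLOR_RGB2HSV);c=s["color"][0:260,180:560];a=cv2.resize(c,(560,380))
    else: 
        q=proj(s,(.65,.15,.03)).astype(int);c=s["color"][q[1]-45:q[1]+45,q[0]-60:q[0]+60];b=cv2.resize(c,(360 if n=="scene" else 320,220),interpolation=cv2.INTER_CUBIC)
        a=np.vstack([a[:, :],cv2.resize(b,(560,220))[:]]) if n=="scene" else a
cv2.imwrite("pics/r8.png",a[:600,:,::-1])
```

```text
[0.6186 0.1559 0.0397] [-180.    -0.     0.9] dx 0.013 dy 0.009 rot 0.003 open 0.0117
```

View pics/r8.png

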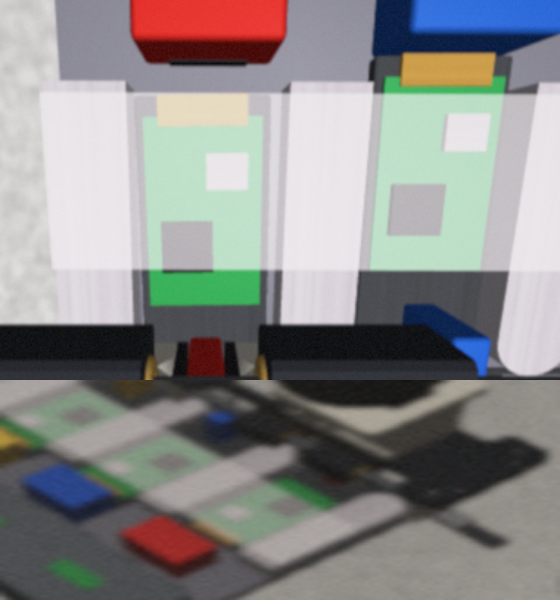

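View: red carrier is straight in its lane with a few mm left to the plug; blue is tight on its plug. I'll creep on.

```bash
python3 -m creep '[{"grip":1,"delta_pos":[0.01,0,0],"rotation":[0,0,0]},{"grip":1,"delta_pos":[0.02,0,0],"rotation":[0,0,0]}]'
python3 -m creep '[{"grip":1,"delta_pos":[0.01,0,0],"rotation":[0,0,0]},{"grip":1,"delta_pos":[0.02,0,0],"rotation":[0,0,0]}]'
python3 -m creep '[{"grip":1,"delta_pos":[0.01,0,0],"rotation":[0,0,0]},{"grip":1,"delta_pos":[0.02,0,0],"rotation":[0,0,0]}]'
```

```text
clock: 28.7
tool_pos: [0.6206, 0.1558, 0.0395]
orientation: [-180.0, -0.0, 0.9]
force: [0.3, 0.2, -0.2]
opening: 0.0115
gripper_force: 30.0
clock: 28.9
tool_pos: [0.6227, 0.1558, 0.0394]
orientation: [180.0, 0.0, 0.9]
force: [-0.2, -0.7, -0.2]
opening: 0.0116
gripper_force: 30.0
clock: 29.1
tool_pos: [0.6247, 0.1558, 0.0394]
orientation: [-180.0, -0.0, 0.9]
force: [-0.4, -0.5, -0.6]
opening: 0.0117
gripper_force: 30.0
```

```bash
python3 -m creep '[{"grip":1,"delta_pos":[0.01,0,0],"rotation":[0,0,0]},{"grip":1,"delta_pos":[0.02,0,0],"rotation":[0,0,0]}]'
python3 -m creep '[{"grip":1,"delta_pos":[0.01,0,0],"rotation":[0,0,0]},{"grip":1,"delta_pos":[0.015,0,0],"rotation":[0,0,0]}]'
python3 -m creep '[{"grip":1,"delta_pos":[0.005,0,0],"rotation":[0,0,0]},{"grip":1,"delta_pos":[0.01,0,0],"rotation":[0,0,0]}]'
```

```text
clock: 29.3
tool_pos: [0.6267, 0.1559, 0.0394]
orientation: [180.0, 0.0, 0.9]
force: [-0.3, 0.8, -0.6]
opening: 0.0118
gripper_force: 30.0
clock: 29.5
tool_pos: [0.6282, 0.1559, 0.0395]
orientation: [-180.0, -0.0, 0.9]
force: [-0.7, -0.7, -0.8]
opening: 0.0118
gripper_force: 30.0
clock: 29.7
tool_pos: [0.629, 0.1559, 0.0394]
orientation: [180.0, 0.0, 0.9]
force: [-2.1, 0.8, -0.1]
opening: 0.0116
gripper_force: 30.0
```

```bash
python3 -m creep '[{"grip":1,"delta_pos":[0.005,0,0],"rotation":[0,0,0]},{"grip":1,"delta_pos":[0.01,0,0],"rotation":[0,0,0]}]'
python3 -m creep '[{"grip":1,"delta_pos":[0.01,0,0],"rotation":[0,0,0]},{"grip":1,"delta_pos":[0.01,0,0],"rotation":[0,0,0]}]'
```

```text
clock: 29.9
tool_pos: [0.6291, 0.1557, 0.0392]
orientation: [180.0, 0.1, 0.9]
force: [-6.9, 0.8, 1.7]
opening: 0.0115
gripper_force: 29.9
clock: 30.1
tool_pos: [0.629, 0.1557, 0.039]
orientation: [180.0, 0.2, 0.9]
force: [-7.9, 2.1, 4.1]
opening: 0.0115
gripper_force: 29.9
```

```bash
python3 -m creep '[{"grip":0.7,"delta_pos":[-0.01,0,0],"rotation":[0,0,0]},{"grip":0.7,"delta_pos":[-0.01,0,0],"rotation":[0,0,0]},{"grip":0.7,"delta_pos":[-0.01,0,0],"rotation":[0,0,0]}]'
python3 -m creep '[{"grip":0.7,"delta_pos":[0,0,-0.3],"rotation":[0,0,0]},{"grip":0.6,"delta_pos":[0,0,-0.8],"rotation":[0,0,0]},{"grip":0.6,"delta_pos":[-0.3,-0.1,-1],"rotation":[0,0,0]},{"grip":0.6,"delta_pos":[-0.7,-0.4,-1],"rotation":[0,0,0]},{"grip":0.6,"delta_pos":[-1,-0.6,-1],"rotation":[0,0,0.04]}]'
python3 -m creep '[{"grip":0.6,"delta_pos":[-0.5,-0.2,0],"rotation":[0,0,0.08]},{"grip":0.6,"delta_pos":[-1,-0.3,0],"rotation":[0,0,0.08]},{"grip":0.6,"delta_pos":[-1,-0.3,0],"rotation":[0,0,0.08]},{"grip":0.6,"delta_pos":[-1,-0.3,0],"rotation":[0,0,0.08]}]'
python3 - <<'E'
from h import *
np.set_printoptions(suppress=True,precision=4)
s=snap("wrist","w9");to(.401,.247,-7)
c=carrier(s,"white",np.array((.45,.24)));print(c)
for n in("scene","side"):
    s=snap(n)
    for k in("yellow","blue","red"):print(n,k,[plane(s,b[0],.06)[:2] for b in blobs(s,k,6) if abs(plane(s,b[0],.06)[0]-.63)<.02])
E
```

```text
clock: 30.4
tool_pos: [0.6307, 0.1561, 0.0398]
orientation: [-180.0, -0.1, 0.9]
force: [0.1, -0.1, 0.9]
opening: 0.0253
gripper_force: 0.0
clock: 30.9
tool_pos: [0.5284, 0.2153, 0.1407]
orientation: [-179.9, -0.1, -2.8]
force: [0.6, 0.7, -0.2]
opening: 0.035
gripper_force: 0.0
clock: 31.3
tool_pos: [0.4301, 0.2499, 0.1403]
orientation: [-179.9, -0.1, -9.7]
force: [1.3, -0.4, -0.5]
opening: 0.0352
gripper_force: 0.0
[0.4311 0.2497 0.1402] [-179.9   -0.1   -9.8] dx -0.292 dy 0.078 rot -0.031 open 0.0350
(array([0.4544, 0.2413]), (0.040580254048109055, 0.06645861268043518), np.float32(172.202), array([0.4915, 0.2299]), 98703, (np.int64(0), np.int64(639), np.int64(0), np.int64(255)))
scene yellow [array([ 0.6305, -0.0002])]
scene blue [array([0.6284, 0.0762])]
scene red [array([0.6256, 0.1557])]
side yellow [array([ 0.624 , -0.0022])]
side blue [array([0.623 , 0.0736])]
side red []
```

```bash
python3 -c "
from h import *
to(.4005,.2485,-7.8)"
python3 -m creep '[{"grip":0.6,"delta_pos":[-0.3,0.06,0.2],"rotation":[0,0,-0.022]},{"grip":0.6,"delta_pos":[-0.3,0.06,0.5],"rotation":[0,0,-0.022]},{"grip":0.6,"delta_pos":[-0.3,0.06,0.6],"rotation":[0,0,-0.022]},{"grip":0.6,"delta_pos":[-0.3,0.06,0.6],"rotation":[0,0,-0.022]}]'
python3 -c "
from h import *
to(.4005,.2485,-7.8)"
```

```text
[0.4318 0.2491 0.1397] [-180.    -0.    -9.9] dx -0.307 dy 0.060 rot -0.024 open 0.0353
clock: 31.85
tool_pos: [0.4005, 0.2473, 0.0782]
orientation: [179.8, 0.1, -8.0]
force: [-0.1, -0.5, 0.7]
opening: 0.0351
gripper_force: 0.0
[0.4005 0.2473 0.0782] [ 1.798e+02  1.000e-01 -8.000e+00] dx -0.002 dy -0.012 rot -0.002 open 0.0351
```

```bash
python3 -m creep '[{"grip":0.6,"delta_pos":[0,-0.01,0.3],"rotation":[0,0,0]},{"grip":0.6,"delta_pos":[0,-0.01,0.51],"rotation":[0,0,0]},{"grip":0.6,"delta_pos":[0,-0.01,0.51],"rotation":[0,0,0]},{"grip":1,"delta_pos":[0,-0.01,0.51],"rotation":[0,0,0]},{"grip":1,"delta_pos":[0,-0.01,0.51],"rotation":[0,0,0]}]'
python3 -m creep '[{"grip":1,"delta_pos":[0,0,0],"rotation":[0,0,0]},{"grip":1,"delta_pos":[0,0,0],"rotation":[0,0,0]},{"grip":1,"delta_pos":[0,0,0],"rotation":[0,0,0]},{"grip":1,"delta_pos":[0,0,0],"rotation":[0,0,0]}]'
python3 -c "
from h import *
to(.4,-.0805,.6)"
```

```text
clock: 32.35
tool_pos: [0.4013, 0.2501, 0.0298]
orientation: [-179.9, -0.1, -7.9]
force: [0.5, 0.6, 0.3]
opening: 0.0243
gripper_force: 0.0
clock: 32.75
tool_pos: [0.4008, 0.2498, 0.0295]
orientation: [-179.9, -0.1, -7.9]
force: [0.5, -0.3, 6.1]
opening: 0.0116
gripper_force: 30.0
[0.4008 0.2498 0.0295] [-1.799e+02 -1.000e-01 -7.900e+00] dx 0.446 dy 3.273 rot -0.094 open 0.0116
```

```bash
python3 -m creep '[{"grip":1,"delta_pos":[0,0,-0.3],"rotation":[0,0,0]},{"grip":1,"delta_pos":[0,0.1,-0.7],"rotation":[0,0,0]},{"grip":1,"delta_pos":[0.1,0.4,-0.8],"rotation":[0,0,0]},{"grip":1,"delta_pos":[0.3,0.7,-0.8],"rotation":[0,0,0]},{"grip":1,"delta_pos":[0.4,1,-0.8],"rotation":[0,0,0]}]'
python3 -m creep '[{"grip":1,"delta_pos":[0.15,0.3,0],"rotation":[0,0,0]},{"grip":1,"delta_pos":[0.3,0.6,0],"rotation":[0,0,0]},{"grip":1,"delta_pos":[0.45,0.9,0],"rotation":[0,0,0]},{"grip":1,"delta_pos":[0.5,1,0],"rotation":[0,0,0]}]'
python3 -m creep '[{"grip":1,"delta_pos":[0.15,0.3,0],"rotation":[0,0,-0.05]},{"grip":1,"delta_pos":[0.3,0.6,0],"rotation":[0,0,-0.094]},{"grip":1,"delta_pos":[0.45,0.9,0],"rotation":[0,0,-0.094]},{"grip":1,"delta_pos":[0.5,1,0],"rotation":[0,0,-0.094]},{"grip":1,"delta_pos":[0.5,1,0],"rotation":[0,0,-0.094]}]'
python3 -c "
from h import *
to(.5,-.081,.6)"
```

```text
clock: 33.25
tool_pos: [0.4269, 0.1442, 0.1095]
orientation: [-179.9, -0.1, -7.9]
force: [-0.0, -0.7, -1.4]
opening: 0.0119
gripper_force: 30.0
clock: 33.65
tool_pos: [0.4619, 0.0366, 0.1085]
orientation: [180.0, 0.0, -8.0]
force: [-0.1, 0.5, -1.1]
opening: 0.0116
gripper_force: 30.0
clock: 34.15
tool_pos: [0.4976, -0.0682, 0.1083]
orientation: [180.0, 0.0, 0.4]
force: [0.2, 0.4, -2.0]
opening: 0.012
gripper_force: 30.0
[ 0.4976 -0.0682  0.1083] [180.    0.    0.4] dx 0.023 dy 0.128 rot -0.002 open 0.0120
```

```bash
python3 -m creep '[{"grip":1,"delta_pos":[0.02,0.12,0.1],"rotation":[0,0,0]},{"grip":1,"delta_pos":[0.02,0.125,0.3],"rotation":[0,0,0]},{"grip":1,"delta_pos":[0.02,0.125,0.43],"rotation":[0,0,0]},{"grip":1,"delta_pos":[0.02,0.125,0.43],"rotation":[0,0,0]},{"grip":1,"delta_pos":[0.02,0.125,0.43],"rotation":[0,0,0]}]'
python3 - <<'E'
from h import *
np.set_printoptions(suppress=True,precision=4)
s=snap("wrist");to(.5,-.081,.6)
for r in(3,8):print(lanes(s,r))
m=mask(s,"green");k,l,st,ce=cv2.connectedComponentsWithStats(m)
i=1+np.argmax(st[1:,4]);cs,_=cv2.findContours((l==i).astype(np.uint8),0,1)
print(cv2.minAreaRect(np.array([plane(s,p[0],.0485)[:2] for p in max(cs,key=len)],np.float32)))
E
```

```text
clock: 34.65
tool_pos: [0.4995, -0.0793, 0.0653]
orientation: [180.0, 0.0, 0.6]
force: [0.5, 0.4, -0.4]
opening: 0.0117
gripper_force: 30.0
[ 0.5    -0.0792  0.0659] [180.   -0.    0.6] dx 0.000 dy 0.018 rot -0.000 open 0.0115
[(np.int64(71), np.int64(115), array([618.9,  36.8])), (np.int64(222), np.int64(267), array([619.7, -40.6])), (np.int64(374), np.int64(640), array([ 621. , -174.7]))]
[(np.int64(75), np.int64(113), array([616.6,  36.7])), (np.int64(225), np.int64(264), array([617.4, -40.5])), (np.int64(377), np.int64(629), array([ 618.7, -173. ]))]
((0.552968442440033, -0.07970716059207916), (0.06517750769853592, 0.039884570986032486), 0.5730608701705933)
```

```bash
python3 -m creep '[{"grip":1,"delta_pos":[0,0.012,0.07],"rotation":[0,0,0]},{"grip":1,"delta_pos":[0,0.012,0.14],"rotation":[0,0,0]},{"grip":1,"delta_pos":[0,0.012,0.19],"rotation":[0,0,0]},{"grip":1,"delta_pos":[0,0.012,0.21],"rotation":[0,0,0]},{"grip":1,"delta_pos":[0.05,0.012,0.21],"rotation":[0,0,0]}]'
python3 -m creep '[{"grip":1,"delta_pos":[0.1,0,0],"rotation":[0,0,0]},{"grip":1,"delta_pos":[0.2,0,0],"rotation":[0,0,0]},{"grip":1,"delta_pos":[0.3,0,0],"rotation":[0,0,0]},{"grip":1,"delta_pos":[0.4,0,0],"rotation":[0,0,0]},{"grip":1,"delta_pos":[0.5,0,0],"rotation":[0,0,0]}]'
python3 -m creep '[{"grip":1,"delta_pos":[0.15,0,0],"rotation":[0,0,0]},{"grip":1,"delta_pos":[0.3,0,0],"rotation":[0,0,0]},{"grip":1,"delta_pos":[0.45,0,0.01],"rotation":[0,0,0]},{"grip":1,"delta_pos":[0.57,0,0.02],"rotation":[0,0,0]},{"grip":1,"delta_pos":[0.62,0,0.03],"rotation":[0,0,0]}]'
```

```text
clock: 35.2
tool_pos: [0.5041, -0.0809, 0.044]
orientation: [180.0, 0.1, 0.5]
force: [-0.3, -0.6, -1.4]
opening: 0.0116
gripper_force: 30.0
clock: 35.7
tool_pos: [0.5558, -0.0803, 0.0444]
orientation: [180.0, -0.0, 0.5]
force: [1.5, 1.0, -2.2]
opening: 0.0115
gripper_force: 30.0
clock: 36.2
tool_pos: [0.6169, -0.0798, 0.0414]
orientation: [180.0, 0.1, 0.5]
force: [-16.2, 6.9, 25.9]
opening: 0.0118
gripper_force: 30.0
```

```bash
python3 -m creep '[{"grip":1,"delta_pos":[0,0,-0.01],"rotation":[0,0,0]},{"grip":1,"delta_pos":[0,0,-0.02],"rotation":[0,0,0]},{"grip":1,"delta_pos":[0,0,-0.02],"rotation":[0,0,0]}]'
python3 - <<'E'
from h import *
np.set_printoptions(suppress=True,precision=4)
to(.63,-.0795,.6)
s=snap("wrist")
c=s["color"][0:270,140:500];b=snap("scene");q=proj(b,(.65,-.0,.03)).astype(int);d=b["color"][q[1]-55:q[1]+55,q[0]-85:q[0]+85]
cv2.imwrite("pics/w10.png",np.vstack([cv2.resize(c,(500,340)),cv2.resize(d,(500,260),interpolation=cv2.INTER_CUBIC)])[:,:,::-1])
E
```

```text
clock: 36.5
tool_pos: [0.6166, -0.0798, 0.0435]
orientation: [-180.0, -0.0, 0.5]
force: [0.2, -0.7, -1.0]
opening: 0.0116
gripper_force: 30.0
[ 0.6166 -0.0798  0.0435] [-180.    -0.     0.5] dx 0.134 dy -0.002 rot -0.001 open 0.0116
```

```bash
python3 -m creep '[{"grip":1,"delta_pos":[0.02,0,0],"rotation":[0,0,0]},{"grip":1,"delta_pos":[0.04,0,0],"rotation":[0,0,0]},{"grip":1,"delta_pos":[0.06,0,0],"rotation":[0,0,0]}]'
python3 -m creep '[{"grip":1,"delta_pos":[0.01,0,0],"rotation":[0,0,0]},{"grip":1,"delta_pos":[0.02,0,0],"rotation":[0,0,0]}]'
python3 -m creep '[{"grip":1,"delta_pos":[0.01,0,0],"rotation":[0,0,0]},{"grip":1,"delta_pos":[0.02,0,0],"rotation":[0,0,0]}]'
```

```text
clock: 36.9
tool_pos: [0.6229, -0.0797, 0.0435]
orientation: [-180.0, -0.0, 0.5]
force: [-0.8, -0.1, -2.5]
opening: 0.0115
gripper_force: 30.0
clock: 37.1
tool_pos: [0.6248, -0.0797, 0.0434]
orientation: [180.0, 0.0, 0.5]
force: [-1.3, -0.4, -0.7]
opening: 0.0117
gripper_force: 30.0
clock: 37.3
tool_pos: [0.6267, -0.0797, 0.0434]
orientation: [180.0, 0.0, 0.5]
force: [-0.1, 0.4, -0.9]
opening: 0.0117
gripper_force: 30.0
```

```bash
python3 -m creep '[{"grip":1,"delta_pos":[0.01,0,0],"rotation":[0,0,0]},{"grip":1,"delta_pos":[0.02,0,0.005],"rotation":[0,0,0]}]'
python3 -m creep '[{"grip":1,"delta_pos":[0.01,0,0],"rotation":[0,0,0]},{"grip":1,"delta_pos":[0.015,0,0.005],"rotation":[0,0,0]}]'
python3 -m creep '[{"grip":1,"delta_pos":[0.005,0,0],"rotation":[0,0,0]},{"grip":1,"delta_pos":[0.01,0,0],"rotation":[0,0,0]}]'
```

```text
clock: 37.5
tool_pos: [0.6288, -0.0796, 0.043]
orientation: [-180.0, -0.0, 0.5]
force: [0.5, 0.1, -1.5]
opening: 0.0119
gripper_force: 30.0
clock: 37.7
tool_pos: [0.6303, -0.0796, 0.0425]
orientation: [-180.0, -0.0, 0.5]
force: [-0.3, -1.2, -0.9]
opening: 0.0117
gripper_force: 30.0
clock: 37.9
tool_pos: [0.6312, -0.0796, 0.0424]
orientation: [180.0, 0.0, 0.5]
force: [0.1, 0.5, -0.5]
opening: 0.0117
gripper_force: 30.0
```

```bash
python3 -m creep '[{"grip":1,"delta_pos":[0.01,0,0],"rotation":[0,0,0]},{"grip":1,"delta_pos":[0.015,0,0],"rotation":[0,0,0]}]'
python3 -m creep '[{"grip":1,"delta_pos":[0.01,0,0],"rotation":[0,0,0]},{"grip":1,"delta_pos":[0.01,0,0],"rotation":[0,0,0]}]'
python3 -m creep '[{"grip":1,"delta_pos":[0.01,0,0],"rotation":[0,0,0]},{"grip":1,"delta_pos":[0.01,0,0],"rotation":[0,0,0]}]'
```

```text
clock: 38.1
tool_pos: [0.6328, -0.0796, 0.0425]
orientation: [-180.0, -0.0, 0.5]
force: [-0.1, 0.1, -1.5]
opening: 0.0115
gripper_force: 30.0
clock: 38.3
tool_pos: [0.6331, -0.0797, 0.0423]
orientation: [180.0, 0.1, 0.5]
force: [-1.7, -0.6, -0.2]
opening: 0.0116
gripper_force: 30.0
clock: 38.5
tool_pos: [0.633, -0.0799, 0.042]
orientation: [180.0, 0.2, 0.5]
force: [-6.6, -0.3, 1.2]
opening: 0.0115
gripper_force: 30.0
```

White is home. I'll release, lift, turn to yaw −90° and check the fins.

```bash
python3 -m creep '[{"grip":0.7,"delta_pos":[-0.01,0,0],"rotation":[0,0,0]},{"grip":0.7,"delta_pos":[-0.01,0,0],"rotation":[0,0,0]},{"grip":0.7,"delta_pos":[-0.01,0,0],"rotation":[0,0,0]}]'
python3 -m creep '[{"grip":0.7,"delta_pos":[0,0,-0.3],"rotation":[0,0,0]},{"grip":0.6,"delta_pos":[0,0,-0.8],"rotation":[0,0,0]},{"grip":0.6,"delta_pos":[-0.1,0.1,-1],"rotation":[0,0,0.09]},{"grip":0.6,"delta_pos":[-0.3,0.3,-1],"rotation":[0,0,0.18]},{"grip":0.6,"delta_pos":[-0.36,0.65,-1],"rotation":[0,0,0.27]}]'
python3 -m creep '[{"grip":0.5,"delta_pos":[0,0,0],"rotation":[0,0,0.09]},{"grip":0.5,"delta_pos":[0,0,0],"rotation":[0,0,0.18]},{"grip":0.5,"delta_pos":[0,0,0],"rotation":[0,0,0.27]},{"grip":0.5,"delta_pos":[0,0,0],"rotation":[0,0,0.36]},{"grip":0.5,"delta_pos":[0,0,0],"rotation":[0,0,0.45]}]'
python3 -m creep '[{"grip":0.5,"delta_pos":[0,0,0],"rotation":[0,0,0.09]},{"grip":0.5,"delta_pos":[0,0,0],"rotation":[0,0,0.18]},{"grip":0.5,"delta_pos":[0,0,0],"rotation":[0,0,0.26]},{"grip":0.5,"delta_pos":[0,0,0],"rotation":[0,0,0.26]}]'
python3 - <<'E'
from h import *
np.set_printoptions(suppress=True,precision=4)
to(.597,-.145,-89.4)
s=snap("wrist","w11");g=cv2.cvtColor(s["color"],cv2.COLOR_RGB2GRAY)
p=proj(s,(.597,-.145,.063));u,v=p.round().astype(int);print("exp",p)
print(g[v-20:v+24:2,u-22:u+22:2])
s=snap("scene")
for k in("yellow","blue","red"):print(k,[plane(s,b[0],.06)[:2] for b in blobs(s,k,6) if abs(plane(s,b[0],.06)[0]-.63)<.02])
E
```

```text
clock: 38.8
tool_pos: [0.6345, -0.0795, 0.0428]
orientation: [-180.0, -0.1, 0.6]
force: [-1.5, 0.4, -0.3]
opening: 0.0253
gripper_force: 0.0
clock: 39.3
tool_pos: [0.5982, -0.1441, 0.1442]
orientation: [-179.9, -0.2, -24.0]
force: [0.3, -0.4, -0.7]
opening: 0.0349
gripper_force: 0.0
clock: 39.8
tool_pos: [0.5988, -0.145, 0.1428]
orientation: [-179.9, -0.0, -64.6]
force: [0.4, 0.6, -0.8]
opening: 0.0439
gripper_force: 0.0
clock: 40.2
tool_pos: [0.5987, -0.1449, 0.1427]
orientation: [-179.9, -0.0, -87.8]
force: [0.5, -1.3, 0.6]
opening: 0.0438
gripper_force: 0.0
[ 0.5987 -0.1449  0.1427] [-179.9   -0.   -87.8] dx 0.000 dy 0.017 rot 0.018 open 0.0438
exp [321.2106 208.3659]
[[204 208 209 204 205 206 183  27   6  14   8  17  11  15  19 141 206 204
  203 200 207 206]
 [199 209 206 199 204 207 187  25   8  13  13  18  10  15  11 129 204 204
  204 202 211 208]
 [203 206 202 197 206 206 154  14  20  14  17  15  18  15   8 112 206 205
  208 208 214 210]
 [202 207 201 201 208 204 132  22  20  26  27  21  21  26  17  97 200 203
  206 206 204 202]
 [207 208 203 200 210 207 107  34  39  42  36  3
[... 1022 characters left out ...]
47 152 150 179 203 210 211
  211 213 211 210]
 [109 100 137 134 141 218 202 155 152 150 152 146 152 152 183 205 212 214
  216 221 218 211]
 [156 102 138 134 150 215 201 155 152 149 150 151 152 152 184 207 210 216
  214 216 214 209]
 [192 118 135 132 150 213 200 152 152 149 151 147 150 153 191 210 211 210
  207 215 213 207]
 [199 132 136 135 152 213 198 154 152 150 152 150 150 153 194 209 212 209
  207 212 210 204]
 [209 146 136 133 151 213 198 156 153 149 151 148 152 152 189 204 205 207
  210 208 206 210]
 [201 137 136 133 149 215 196 156 150 150 149 149 152 151 191 201 201 209
  213 212 210 210]]
yellow [array([ 0.6303, -0.    ])]
blue [array([0.6286, 0.0764])]
red [array([0.6258, 0.1555])]
```

Scene check: all fins are where they seated. Before shutting the lock I'll verify from the saved w6 view that the pins really were in line with the dividers.

Run:
```python
from h import *
from scipy.spatial.transform import Rotation as Ro
np.set_printoptions(suppress=True,precision=4)
s=snap("wrist");o=ctrl.get_obs()
Rt=Ro.from_euler("xyz",o["orientation"],degrees=True).as_matrix()
Rc=s["R"]@Rt;tc=s["t"]+s["R"]@o["tool_pos"]
R6=Ro.from_euler("xyz",[179.9837,.0806,.6098],degrees=True).as_matrix()
S={"R":Rc@R6.T,"intrinsics":s["intrinsics"]};S["t"]=tc-S["R"]@np.array([.4987,0,.0615])
im=cv2.imread("pics/w6.png");S["color"]=im[:,:,::-1]
print("dividers",lanes(S,3))
g=cv2.cvtColor(im,cv2.COLOR_BGR2GRAY)
for r in(42,48,54,58):print(r,g[r,232:285:2].tolist(),g[r,372:425:2].tolist())
for c in(-.118,-.0405,.0375,.115):print("pin px if aligned",proj(S,(.597,c,.025)).round(1))
```

```text
dividers [(np.int64(69), np.int64(114), array([618.4, 115.2])), (np.int64(224), np.int64(269), array([619.2,  37.6])), (np.int64(380), np.int64(424), array([620. , -40.2])), (np.int64(534), np.int64(640), array([ 621. , -132.9]))]
42 [197, 200, 202, 205, 185, 155, 165, 161, 161, 162, 166, 164, 164, 162, 162, 197, 208, 202, 200, 195, 194, 197, 199, 199, 198, 199, 201] [207, 206, 199, 195, 197, 206, 204, 179, 160, 164, 161, 162, 162, 164, 164, 164, 160, 176, 207, 206, 202, 203, 205, 207, 202, 203, 203]
48 [161, 165, 162, 162, 163, 162, 163, 165, 161, 162, 165, 163, 162, 164, 164, 161, 150, 142, 165, 162, 163, 163, 163, 163, 162, 163, 165] [163, 163, 164, 164, 135, 122, 162, 163, 164, 165, 164, 160, 161, 164, 162, 162, 162, 165, 162, 162, 161, 162, 164, 161, 161, 163, 164]
54 [164, 163, 163, 163, 165, 164, 164, 164, 163, 161, 164, 167, 163, 163, 164, 161, 160, 117, 94, 156, 127, 96, 91, 88, 86, 84, 87] [160, 161, 152, 82, 88, 161, 164, 163, 162, 163, 163, 162, 164, 165, 163, 164, 163, 162, 163, 157, 156, 157, 155, 154, 157, 155, 155]
58 [165, 165, 164, 162, 163, 164, 162, 164, 166, 163, 164, 163, 162, 163, 165, 164, 160, 104, 82, 141, 103, 78, 82, 80, 81, 81, 77] [161, 161, 139, 61, 79, 155, 164, 163, 163, 164, 163, 161, 163, 162, 161, 163, 167, 162, 161, 161, 158, 159, 159, 156, 158, 158, 159]
pin px if aligned [539.9  56.3]
pin px if aligned [396.   54.7]
pin px if aligned [250.7  53. ]
pin px if aligned [106.1  51.4]
```

Pins measured at columns 251 and 396.4 against 250.7 and 396.0 for full alignment, so the lock is fully open. I'll grip the handle lower this time and shut it.

```bash
python3 -m creep '[{"grip":0.5,"delta_pos":[0.03,0.01,0.2],"rotation":[0,0,0.018]},{"grip":0.5,"delta_pos":[0.03,0.01,0.6],"rotation":[0,0,0.018]},{"grip":0.5,"delta_pos":[0.03,0.01,0.9],"rotation":[0,0,0.018]},{"grip":0.5,"delta_pos":[0.03,0.01,1],"rotation":[0,0,0.018]},{"grip":0.5,"delta_pos":[0.03,0.01,1],"rotation":[0,0,0.018]}]'
python3 -m creep '[{"grip":1,"delta_pos":[0,0,0.04],"rotation":[0,0,0]},{"grip":1,"delta_pos":[0,0,0.04],"rotation":[0,0,0]},{"grip":1,"delta_pos":[0,0,0.04],"rotation":[0,0,0]},{"grip":1,"delta_pos":[0,0,0.04],"rotation":[0,0,0]},{"grip":1,"delta_pos":[0,0,0.04],"rotation":[0,0,0]}]'
python3 -m creep '[{"grip":1,"delta_pos":[0,0,0],"rotation":[0,0,0]},{"grip":1,"delta_pos":[0,0,0],"rotation":[0,0,0]}]'
```

```text
clock: 40.85
tool_pos: [0.5967, -0.148, 0.0412]
orientation: [179.8, -0.0, -89.2]
force: [0.1, -0.2, 0.9]
opening: 0.0436
gripper_force: 0.0
clock: 41.35
tool_pos: [0.5985, -0.148, 0.0394]
orientation: [-179.9, -0.0, -89.3]
force: [0.7, 0.1, 2.7]
opening: 0.0136
gripper_force: 30.0
clock: 41.55
tool_pos: [0.5984, -0.148, 0.0393]
orientation: [-179.9, -0.0, -89.3]
force: [0.9, 0.3, 5.8]
opening: 0.0137
gripper_force: 30.0
```

```bash
python3 -m creep '[{"grip":1,"delta_pos":[0.1,0,0],"rotation":[0,0,0]},{"grip":1,"delta_pos":[0.2,0,0],"rotation":[0,0,0]},{"grip":1,"delta_pos":[0.29,0,0],"rotation":[0,0,0]},{"grip":1,"delta_pos":[0.35,0,0],"rotation":[0,0,0]},{"grip":1,"delta_pos":[0.38,0,0],"rotation":[0,0,0]}]'
python3 -m creep '[{"grip":1,"delta_pos":[0.01,0,0],"rotation":[0,0,0]},{"grip":1,"delta_pos":[0.02,0,0],"rotation":[0,0,0]}]'
```

```text
clock: 42.05
tool_pos: [0.5989, -0.1863, 0.0393]
orientation: [-179.9, -0.0, -89.3]
force: [0.7, 2.1, 6.5]
opening: 0.0136
gripper_force: 30.0
clock: 42.25
tool_pos: [0.5989, -0.1871, 0.0393]
orientation: [-179.9, 0.1, -89.3]
force: [1.4, 12.5, 7.2]
opening: 0.014
gripper_force: 30.0
```

Shut against the stop. Now locate the button.

```bash
python3 -m creep '[{"grip":0.6,"delta_pos":[-0.01,0,0],"rotation":[0,0,0]},{"grip":0.6,"delta_pos":[-0.01,0,0],"rotation":[0,0,0]},{"grip":0.6,"delta_pos":[-0.01,0,0],"rotation":[0,0,0]}]'
python3 -m creep '[{"grip":0.6,"delta_pos":[0,0,-0.3],"rotation":[0,0,0]},{"grip":0.6,"delta_pos":[0,0,-0.8],"rotation":[0,0,0]},{"grip":0.8,"delta_pos":[0,0.2,-1],"rotation":[0,0,0]},{"grip":1,"delta_pos":[-0.3,0.5,-1],"rotation":[0,0,0]},{"grip":1,"delta_pos":[-0.3,0.5,-1],"rotation":[0,0,0]}]'
python3 - <<'E'
from h import *
np.set_printoptions(suppress=True,precision=4)
a=snap("scene");b=snap("side")
pa=min(blobs(a,"green"),key=lambda q:np.hypot(*(q[0]-(394,311))));pb=min(blobs(b,"green"),key=lambda q:np.hypot(*(q[0]-(284,143))))
X=tri([(a,pa[0]),(b,pb[0])]);print(pa,pb,X,proj(a,X),proj(b,X));to(X[0],X[1],-89.3)
for z in(.02,.03,.04):print(z,plane(a,pa[0],z),plane(b,pb[0],z))
for k in("yellow","blue","red"):print(k,[plane(a,q[0],.06)[:2] for q in blobs(a,k,6) if abs(plane(a,q[0],.06)[0]-.63)<.02])
h=cv2.cvtColor(a["color"],cv2.COLOR_RGB2HSV);q=proj(a,(.633,-.08,.06)).astype(int);print("white fin V/S",q,h[q[1]-3:q[1]+4,q[0]-3:q[0]+4,1:].reshape(7,-1))
E
```

```text
clock: 42.55
tool_pos: [0.5972, -0.1871, 0.038]
orientation: [179.9, 0.0, -89.3]
force: [-0.4, 0.2, -0.0]
opening: 0.0316
gripper_force: 0.0
clock: 43.05
tool_pos: [0.5441, -0.1562, 0.139]
orientation: [180.0, 0.1, -89.3]
force: [0.4, -0.5, 0.1]
opening: 0.0165
gripper_force: 0.0
(array([394.1, 311.5]), 171, [387, 305, 15, 14]) (array([284.1, 143.4]), 35, [281, 141, 7, 6]) [0.5849 0.3249 0.0161] [394.4404 311.4775] [284.3116 143.4416]
[ 0.5469 -0.1573  0.1388] [-180.    -0.   -89.2] dx -4.816 dy -0.444 rot 0.001 open 0.0087
0.02 [0.5873 0.325  0.02  ] [0.5821 0.3217 0.02  ]
0.03 [0.5918 0.3268 0.03  ] [0.5762 0.312  0.03  ]
0.04 [0.5964 0.3285 0.04  ] [0.5703 0.3023 0.04  ]
yellow [array([0.6305, 0.0002])]
blue [array([0.6291, 0.0767])]
red [array([0.6258, 0.1555])]
white fin V/S [271 207] [[ 12 133  10 124  14 111  10 105  13 114  16 115  12 105]
 [ 13 136  14 132  16 128  13 133  13 141  11 136  15 121]
 [ 13 136  14 141  12 147  12 149  13 152  13 142  14 127]
 [ 12 131  16 145  13 155  16 156  14 151  15 139  15 118]
 [ 16 114  13 134  15 149  11 145  18 131  16 112  13  95]
 [ 20  88  12 109  13 117  17 118  19 105  18  87  14  74]
 [ 11  68  13  80  20  88  14  88  19  81  15  67  15  68]]
```

```bash
python3 -m creep '[{"grip":1,"delta_pos":[-0.4,0,0],"rotation":[0,0,0]},{"grip":1,"delta_pos":[-0.8,0,0],"rotation":[0,0,0]},{"grip":1,"delta_pos":[-1,0,0],"rotation":[0,0,0]},{"grip":1,"delta_pos":[-1,0,0],"rotation":[0,0,0]}]'
python3 -m creep '[{"grip":1,"delta_pos":[-0.4,0,0],"rotation":[0,0,0]},{"grip":1,"delta_pos":[-0.8,0,0],"rotation":[0,0,0]},{"grip":1,"delta_pos":[-1,0,0],"rotation":[0,0,0]},{"grip":1,"delta_pos":[-1,0,0],"rotation":[0,0,0]}]'
python3 -m creep '[{"grip":1,"delta_pos":[-0.4,0,0],"rotation":[0,0,0]},{"grip":1,"delta_pos":[-0.8,0,0],"rotation":[0,0,0]},{"grip":1,"delta_pos":[-1,0,0],"rotation":[0,0,0]},{"grip":1,"delta_pos":[-1,0,0],"rotation":[0,0,0]}]'
python3 -m creep '[{"grip":1,"delta_pos":[-0.4,0,0],"rotation":[0,0,0]},{"grip":1,"delta_pos":[-0.8,0,0],"rotation":[0,0,0]},{"grip":1,"delta_pos":[-1,0,0],"rotation":[0,0,0]},{"grip":1,"delta_pos":[-1,0,0],"rotation":[0,0,0]}]'
python3 -m creep '[{"grip":1,"delta_pos":[-0.4,-0.2,0],"rotation":[0,0,0]},{"grip":1,"delta_pos":[-0.8,-0.4,0],"rotation":[0,0,0]},{"grip":1,"delta_pos":[-1,-0.4,0],"rotation":[0,0,0]},{"grip":1,"delta_pos":[-1,-0.4,0],"rotation":[0,0,0]}]'
python3 - <<'E'
from h import *
np.set_printoptions(suppress=True,precision=4)
s=snap("wrist","w12");to(.586,.322,-89.3)
for q in blobs(s,"green",100):print(q,plane(s,q[0],.022))
E
```

```text
clock: 43.55
tool_pos: [0.5469, -0.0558, 0.1381]
orientation: [180.0, -0.0, -89.1]
force: [0.5, -0.2, 0.2]
opening: 0.0004
gripper_force: 0.0
clock: 43.95
tool_pos: [0.5457, 0.0438, 0.1381]
orientation: [180.0, -0.0, -89.2]
force: [-0.7, -0.7, -0.7]
opening: 0.0003
gripper_force: 0.0
clock: 44.35
tool_pos: [0.5445, 0.1435, 0.138]
orientation: [180.0, -0.0, -89.2]
force: [-0.9, -0.1, -0.1]
opening: 0.0002
gripper_force: 0.0
clock: 44.75
tool_pos: [0.5431, 0.2433, 0.1378]
orientation: [180.0, -0.0, -89.2]
force: [-0.2, 0.0, -1.0]
opening: 0.0004
gripper_force: 0.0
clock: 45.15
tool_pos: [0.5817, 0.3434, 0.1372]
orientation: [179.9, -0.1, -89.3]
force: [-0.9, -0.6, -0.4]
opening: 0.001
gripper_force: 0.0
[0.5812 0.3421 0.1373] [179.9  -0.1 -89.3] dx 0.202 dy -0.045 rot 0.000 open 0.0002
(array([315.6, 172.3]), 1230, [296, 153, 40, 40]) [0.5845 0.3227 0.022 ]
```

```bash
python3 -m creep '[{"grip":1,"delta_pos":[0.19,-0.035,0],"rotation":[0,0,0]},{"grip":1,"delta_pos":[0.19,-0.035,0.4],"rotation":[0,0,0]},{"grip":1,"delta_pos":[0.19,-0.035,0.7],"rotation":[0,0,0]},{"grip":1,"delta_pos":[0.19,-0.035,0.9],"rotation":[0,0,0]},{"grip":1,"delta_pos":[0.19,-0.035,0.95],"rotation":[0,0,0]}]'
python3 -m creep '[{"grip":1,"delta_pos":[0,0,0.03],"rotation":[0,0,0]},{"grip":1,"delta_pos":[0,0,0.06],"rotation":[0,0,0]},{"grip":1,"delta_pos":[0,0,0.09],"rotation":[0,0,0]}]'
python3 -m creep '[{"grip":1,"delta_pos":[0,0,0.02],"rotation":[0,0,0]},{"grip":1,"delta_pos":[0,0,0.04],"rotation":[0,0,0]}]'
```

```text
clock: 45.7
tool_pos: [0.5837, 0.3203, 0.0411]
orientation: [179.8, -0.2, -89.4]
force: [-0.3, -0.5, -0.4]
opening: 0.0006
gripper_force: 0.0
clock: 46.0
tool_pos: [0.5857, 0.3241, 0.0358]
orientation: [-179.9, 0.1, -89.3]
force: [-0.1, 0.8, -0.0]
opening: 0.0004
gripper_force: 0.0
clock: 46.2
tool_pos: [0.5852, 0.3242, 0.0309]
orientation: [-180.0, 0.0, -89.3]
force: [-0.2, 0.5, -0.3]
opening: 0.0006
gripper_force: 0.0
```

```bash
python3 -m creep '[{"grip":1,"delta_pos":[0,0,0.02],"rotation":[0,0,0]},{"grip":1,"delta_pos":[0,0,0.04],"rotation":[0,0,0]}]'
python3 -m creep '[{"grip":1,"delta_pos":[0,0,0.02],"rotation":[0,0,0]},{"grip":1,"delta_pos":[0,0,0.03],"rotation":[0,0,0]}]'
python3 -m creep '[{"grip":1,"delta_pos":[0,0,0.01],"rotation":[0,0,0]},{"grip":1,"delta_pos":[0,0,0.02],"rotation":[0,0,0]}]'
```

```text
clock: 46.4
tool_pos: [0.585, 0.324, 0.0264]
orientation: [-180.0, 0.0, -89.3]
force: [0.7, 0.0, -0.4]
opening: 0.0003
gripper_force: 0.0
clock: 46.6
tool_pos: [0.5849, 0.3239, 0.0231]
orientation: [180.0, -0.0, -89.3]
force: [0.2, -0.0, -0.8]
opening: 0.0005
gripper_force: 0.0
clock: 46.8
tool_pos: [0.585, 0.3239, 0.0214]
orientation: [-180.0, 0.0, -89.3]
force: [0.6, -0.4, -0.4]
opening: 0.0005
gripper_force: 0.0
```

```bash
python3 -m creep '[{"grip":1,"delta_pos":[0,0,0.02],"rotation":[0,0,0]},{"grip":1,"delta_pos":[0,0,0.03],"rotation":[0,0,0]}]'
python3 -m creep '[{"grip":1,"delta_pos":[0,0,0.015],"rotation":[0,0,0]},{"grip":1,"delta_pos":[0,0,0.03],"rotation":[0,0,0]}]'
python3 -m creep '[{"grip":1,"delta_pos":[0,0,0.01],"rotation":[0,0,0]},{"grip":1,"delta_pos":[0,0,0.02],"rotation":[0,0,0]}]'
```

```text
clock: 47.0
tool_pos: [0.5849, 0.3239, 0.0182]
orientation: [180.0, -0.0, -89.3]
force: [0.1, -0.9, -0.6]
opening: 0.0005
gripper_force: 0.0
clock: 47.2
tool_pos: [0.585, 0.3239, 0.0156]
orientation: [-180.0, 0.0, -89.3]
force: [-0.6, -0.6, 1.7]
opening: 0.0005
gripper_force: 1.3
clock: 47.4
tool_pos: [0.585, 0.3239, 0.0136]
orientation: [-180.0, 0.0, -89.3]
force: [-1.7, 0.1, 3.2]
opening: 0.0001
gripper_force: 1.9
```

```bash
python3 -m creep '[{"grip":1,"delta_pos":[0,0,0.01],"rotation":[0,0,0]},{"grip":1,"delta_pos":[0,0,0.025],"rotation":[0,0,0]}]'
python3 -m creep '[{"grip":1,"delta_pos":[0,0,0.01],"rotation":[0,0,0]},{"grip":1,"delta_pos":[0,0,0.02],"rotation":[0,0,0]}]'
```

```text
clock: 47.6
tool_pos: [0.5851, 0.3239, 0.0115]
orientation: [-180.0, -0.0, -89.3]
force: [-6.7, -2.2, 18.4]
opening: 0.0005
gripper_force: 9.7
clock: 47.8
tool_pos: [0.5852, 0.324, 0.0113]
orientation: [-180.0, -0.0, -89.2]
force: [-9.5, -3.6, 26.8]
opening: 0.0002
gripper_force: 13.6
```

Bottomed out (27 N, and it stopped after about 6 mm). Lift away and check before handing in.

```bash
python3 -m creep '[{"grip":1,"delta_pos":[0,0,-0.1],"rotation":[0,0,0]},{"grip":1,"delta_pos":[0,0,-0.5],"rotation":[0,0,0]},{"grip":1,"delta_pos":[0,0,-1],"rotation":[0,0,0]},{"grip":1,"delta_pos":[0,0,-1],"rotation":[0,0,0]},{"grip":1,"delta_pos":[0,0,-1],"rotation":[0,0,0]}]'
python3 - <<'E'
from h import *
a=snap("scene");c=a["color"][150:330,215:415];cv2.imwrite("pics/final.png",cv2.resize(c,None,fx=3.3,fy=3.3,interpolation=cv2.INTER_CUBIC)[:,:,::-1])
E
```

```text
clock: 48.3
tool_pos: [0.5857, 0.3247, 0.1105]
orientation: [-179.9, 0.2, -89.3]
force: [-0.7, -0.9, -0.7]
opening: 0.0001
gripper_force: 0.0
```

View pics/final.png

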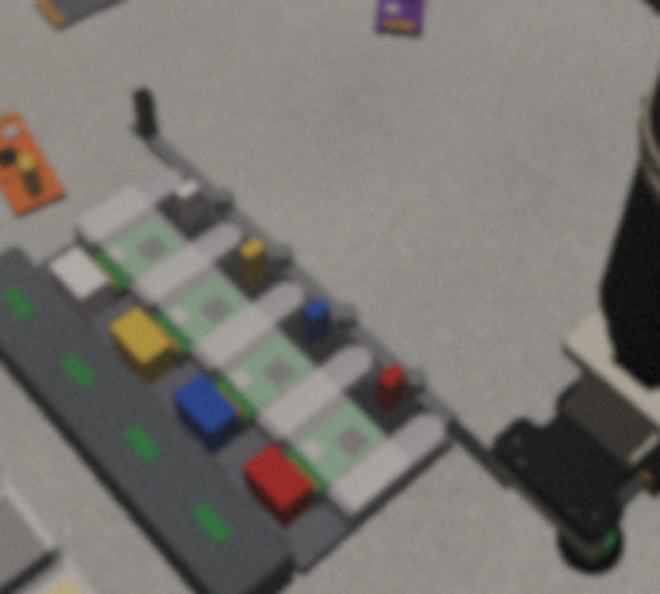

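All four carriers sit in their lanes against the plugs (red fin at (390,385), blue (315,318), yellow (250,258), white (188,190)). The lock pins stand behind them, and the robot is clear.

```bash
python3 -c "
from plant import ctrl
print(ctrl.close_job())"
```

```text
the job is handed in; nothing more can be done
None
```

I handed the job in at about 48 s: the lock was opened, all four carriers were seated home by colour at about 16 N or less against the plugs, the lock was shut, and the start button was pressed to its stop and released; the hand-in gave back no verdict.

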